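Weigh a suction pod on the hand scale and dock it

TASK

Take the orange hand scale from its blue stand, catch the steel bail of the suction pod with its hook, and weigh the pod: lift until it hangs just clear of the bench, with no more than a finger's breadth (about 15 mm) of air under it, and keep it still there for a second or two. Then, with the pod still on the scale, let it down gently into the green-walled dock until it sits fully home and flat, unhook, and put the scale back on its stand, upright, and let go. Move the pod by the scale only, never with the fingers, do not run the scale to the end of its travel or press it down on the pod, and leave everything else on the bench alone.

Things in the scene. Friction and masses are not known exactly. Their poses are not given: they have to be found in the camera images.
- scale_grip (a point): Hand scale, 0.23 kg: centre of its black handle, 50 (x) x 26 (y) x 50 mm (z); grasp it across y. z up, +x the hook's open side. Below: steel cross bar 76 long (y), 24 deep, 6 thick, underside 31 mm under this point; orange casing 24 x 34 mm down to 101 mm under it; then the hook. It starts with the cross bar on the stand's posts, axes within 0.03 rad of the stand's.
- hook_seat (a point): Where a caught bar's centre lies in the hook: 156 mm straight under scale_grip, lower as the spring draws out; same axes. The hook is a 24 mm wide (y) strip bent to a V trough along y: lowest 10 mm under this point; tip 15 mm to +x, 6 mm above this point; back strip 16 mm to -x, rising to an arm 33 mm above this point. Bars enter over the tip, from +x.
- hook (a joint): The scale's reading: how far the hook is drawn out, m. 0 unloaded, against its stop; end of travel 0.095. Spring 120 N/m, preload 0.7 N, damped; the hook weighs 0.3 N. Reads 0.015 to 0.071 with the pod hanging, whose weight is not known. A red pointer on the white front shows it.
- pod_bail (a point): Middle of the level top bar of the pod's steel bail, on its axis. Bar 7 mm thick, straight for 40 mm along own y, held by two legs 49 mm apart inside; its axis is 38 mm above the pod's top plate and 98 mm above the pod's underside. z up; a hook can enter along own x from either side.
- pod_foot (a point): Suction pod: centre of its underside. Grey foot 100 (x) x 84 (y) x 16 mm, black core, metal top plate 86 x 74 mm at 60 mm height, steel bail above. Weight 2.3 to 8.9 N, centre of mass on its upright axis. Starts standing on the bench (height 0). Axes as pod_bail.
- dock: Dock, fixed: metal plate 150 (x) x 134 (y) x 6 mm with green walls round a recess 104 (x) x 88 (y) mm; the walls flare outward as a lead-in, 22 mm high over the bench. Origin: centre of its underside, on the bench. The pod's foot fits with its x along the dock's x, either way round; fully home its underside is 6 mm above this origin.
- stand: Scale stand, fixed: dark plate 100 x 130 x 8 mm, two blue posts 24 (x) x 18 (y) mm, 142 mm high, at y = +35 and -35 mm, 52 mm apart inside, open along x both ways. Origin: centre of its underside, on the bench. The cross bar lies across the post tops, casing and hook hanging between the posts; scale_grip is then 173 mm above this origin.
- spare_pod: bystander: smaller pod without bail, 90 x 76 mm, 50 high; origin centre of underside
- cup_a: bystander: aluminium suction cup on a 40 mm square foot, 48 mm high, stands between the work places and the stand; origin centre of underside
- cup_b: bystander: like cup_a, behind the work places; origin centre of underside
- block_a: bystander: light wooden block 110 x 45 x 35 mm; origin centre of underside
- block_b: bystander: wooden block 80 x 50 x 28 mm, far right; origin centre of underside
- wrench: bystander: steel wrench lying at the back left
- seal_ring: bystander: black rubber ring, 64 mm across, 8 mm thick
Things that resemble listed ones, but are neither listed nor needed, are in the scene too. Of the things like the stand, leave any that is purple; of the rest the smaller one is meant.

How it is judged:
By the outcome, as a careful person would: the job done as asked, in the order asked, and still so for the second after the job is handed in, with the robot touching nothing.
It also fails if it takes over 72 s, if anything falls off the work surface, if the arm or the gripper's body presses on something with over 40 N, if the wrist force passes 120 N, or if a joint passes its speed limit or range.

ROBOT

A 6-joint arm with a two-finger parallel gripper is mounted at the origin on the work surface. World frame = base frame: x ahead of the robot, y to its left, z up, the work surface at z = 0. Lengths are in m, angles in rad, forces in N, time in s.
With the tool pointing down it reaches from about 0.375 to 0.9 m from the base axis. Payload 3.1 kg.
Tool frame: the origin (TCP) lies midway between the tips of the shut fingers; the grasp point (between the pads) lies 19 mm behind it; z points along the fingers, y is the line along which they close (so a half turn about z gives the same grasp; the last joint's range is limited). The gripper opens to 87 mm and grips with 3 to 60 N. Pads are 19 mm wide; open, the fingers measure 117 mm over their backs; the gripper's body (75 mm by 190 mm) begins 51 mm behind the grasp point.
Start: joints at [1.169, 0.527, 1.433, -0, 1.181, -0.178], TCP at [0.138, 0.61, 0.223] pointing down, gripper open.
Joint ranges: [-3.08, 3.08], [-0.75, 2.2], [0.22, 2.44], [-1.43, 4.57], [0, 2.65], [-2.85, 2.85]. Speed limits (rad/s): [2.79, 2.79, 3.14, 3.14, 3.14, 3.14].

INTERFACE

Orientations are given as a unit quaternion [x, y, z, w].
In Python, from plant import manip gives the robot as it stands.
- The arm moves only by the tool apply_moves, never from a script. Its argument "rows" is a list of rows, each an object with "fingers": the opening, from -1 (shut) to 1 (fully open); "delta_pos": the shift along the tool's x, y, z each as a share of 120 mm, from -1 to 1, a list of three; "twist": the turn, a rotation vector about the tool's x, y, z each as a share of 2 pi rad, from -1 to 1, a list of three. In form: [{"fingers": fingers, "delta_pos": [dx, dy, dz], "twist": [ax, ay, az]}, ...]. A call has 1 to 8 rows; each row is the pose to reach, as a shift and turn from the pose commanded when the call began, along the tool's axes at that moment, turning the shorter way round; what a row does not reach only later rows make up. A row lasts 1/12 s, in which the tool goes at most 41.7 mm and 7.16 degrees, less where a joint would pass 70% of its speed; a pose out of reach is approached as far as the arm can. A call with a number of a shift or a turn outside -1 to 1 is refused whole. A call with a gripper value outside its range is refused whole. The fingers move at their own pace and stop on an object; the grip force is fixed at half the most. Time passes only in rows, so rows that repeat a pose let the fingers close. It gives the time, the measured TCP pose, the force, the opening and the grip force at its end, in the units of the state.
- manip.state(): the state, without advancing time (a new reading comes with each control period).
- manip.snapshot(name): name is "scene" or "top" or "wrist"; returns (picture, depth): 420x560x3 uint8, blue, green, red; 420x560 float32, m along the optical axis (not along the pixel's ray), 0 where there is no reading.
- manip.camera_model(name): a dict with "mtx" (3x3 intrinsics, pixels), "extrinsics" (4x4, takes a point from camera to world coordinates). Camera axes: x right, y down, z forward; pixel columns grow to the right and rows downward; lengths in m; the calibration is good to about 2 mm. The wrist camera is an equidistant fisheye: a pixel r from the principal point sees the ray r / f radians off the axis. A picture is of the moment at which its call begins: read the wrist's pose just before it. camera_model takes no time and is no camera call; for the wrist camera it gives the pose at the moment of the call.
- manip.hand_in(): hands the job in; it is judged then, once.
The state is a dict: "time": time; "joint_positions": joint angles; "joint_velocities": joint speeds; "joint_efforts": joint torques, N m; "tcp_pos": TCP position; "tool_rot": TCP orientation; "wrist_force": force on the tool from outside, world axes, zero at the start; "ft_torque": the same for the moment, N m; "finger_gap": finger opening in m; "gripper_force": force on a finger pad.
Only numpy, scipy, OpenCV 4.12 (cv2) and the standard library are available. Lean on these libraries where they do the work, as an engineer would, in place of code of your own. Each camera call takes 0.05 s, during which the arm holds its last target. There are 200 camera calls.

## Working session

There is one attempt and no reset: what is moved stays moved. The work goes in short steps, Python scripts to look and compute and a tool call to move; the robot and the scene stay as the last step left them, time stands still between calls to the robot, and variables do not carry over. Pictures are saved under pics/ and viewed, at most 10 in all, crops included, and the job is handed in when it is done.

Besides the shell and the picture viewer there is one more tool, called after "Request:" in YAML: its name, and indented under it one key for each argument. apply_moves: Moves the arm, as the interface text tells. Shift numbers are shares of 120 mm and turn numbers shares of 2 pi rad, none past 1 either way. Its arguments: {"type":"object","properties":{"rows":{"type":"array"}},"required":["rows"]}

```bash
mkdir -p pics; ls; python3 - <<'E'
from plant import manip
import cv2,numpy as np
s=manip.state();print({k:np.round(v,3) for k,v in s.items()})
for n in("scene","top"):
    p,d=manip.snapshot(n);c=manip.camera_model(n);cv2.imwrite(f"pics/{n}0.png",p);np.savez(f"pics/{n}0.npz",p=p,d=d,K=c["mtx"],T=c["extrinsics"])
    print(n,np.round(c["mtx"],1).tolist(),np.round(c["extrinsics"],3).tolist())
E
```

```text
pics
{'time': np.float64(0.0), 'joint_positions': array([ 1.17 ,  0.528,  1.434,  0.   ,  1.181, -0.179]), 'joint_velocities': array([ 0.001, -0.001, -0.001, -0.001,  0.   ,  0.   ]), 'joint_efforts': array([ 1.0000e-03, -4.4004e+01, -1.7659e+01,  6.3000e-02,  5.8000e-02,
       -0.0000e+00]), 'tcp_pos': array([0.138, 0.609, 0.222]), 'tool_rot': array([ 0.111,  0.994, -0.001, -0.   ]), 'wrist_force': array([ 0.591, -0.483,  0.276]), 'ft_torque': array([-0.029, -0.024, -0.015]), 'gripper_force': np.float64(0.0), 'finger_gap': np.float64(0.087)}
scene [[531.5, 0.0, 282.7], [0.0, 531.5, 210.3], [0.0, 0.0, 1.0]] [[0.637, 0.533, -0.556, 1.291], [0.77, -0.458, 0.443, -0.677], [-0.018, -0.711, -0.703, 1.094], [0.0, 0.0, 0.0, 1.0]]
top [[428.0, 0.0, 280.9], [0.0, 428.0, 205.8], [0.0, 0.0, 1.0]] [[0.013, -0.995, 0.095, 0.406], [-1.0, -0.013, 0.009, -0.065], [-0.008, -0.095, -0.995, 1.185], [0.0, 0.0, 0.0, 1.0]]
```

View pics/scene0.png

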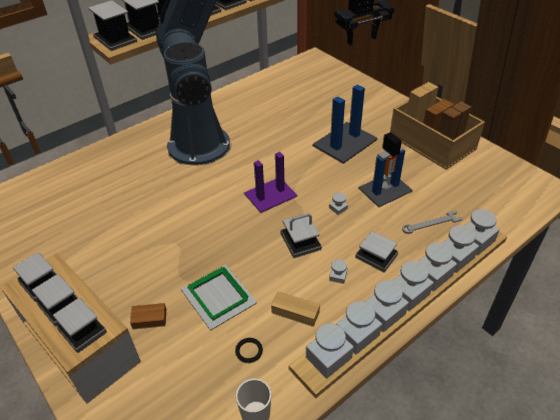

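View pics/top0.png

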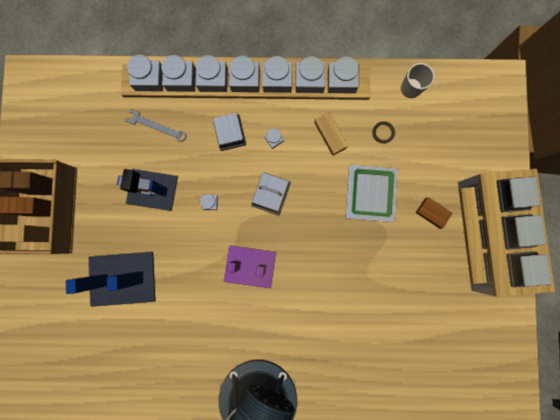

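The scene view has three stand-like things: a purple one (270,190), a large empty blue one (345,125), and a smaller blue one holding the scale (386,180; top view 150,190). The smaller blue one fits. The pod with the bail is at (300,232), or (271,192) in the top view. The dock is at (220,295), or (372,193) in the top view. I'll confirm in a crop and measure.

```bash
cat > h.py <<'E'
import numpy as np,cv2
def load(n):
    z=np.load(f"pics/{n}.npz");return z["p"],z["d"],z["K"],z["T"]
def cloud(d,K,T):
    v,u=np.indices(d.shape);c=np.stack([(u-K[0,2])/K[0,0]*d,(v-K[1,2])/K[1,1]*d,d],-1)
    return c@T[:3,:3].T+T[:3,3]
def rect(xy):
    r=cv2.minAreaRect((np.asarray(xy)*1000).astype(np.float32));return np.round(r[0],1),np.round(r[1],1),round(r[2],1)
E
python3 - <<'E'
from h import *
for n in("top0","scene0"):
    p,d,K,T=load(n);W=cloud(d,K,T);hsv=cv2.cvtColor(p,cv2.COLOR_BGR2HSV).astype(int)
    H,S,V=hsv[...,0],hsv[...,1],hsv[...,2];ok=d>0
    g=ok&(H>45)&(H<85)&(S>120)&(V>60)&(abs(W[...,2]-.02)<.015)
    gt=g&(W[...,2]>.016)
    print(n,"dock green",g.sum(),rect(W[g][:,:2]),np.percentile(W[g][:,2],[5,95]))
    # plate of dock
    x,y,z=W[...,0],W[...,1],W[...,2]
    def box(x0,x1,y0,y1,z0,z1):return ok&(x>x0)&(x<x1)&(y>y0)&(y<y1)&(z>z0)&(z<z1)
    print("bench z",np.median(z[box(.3,.4,-.3,-.1,-.03,.03)]))
    # stand blob: from top pixel region
    if n=="top0":
        for nm,(u,v) in dict(stand=(165,200),pod=(271,192),dock=(372,193),cupa=(208,202),cupb=(274,138),spare=(228,130),blocka=(331,133)).items():print(nm,np.round(W[v,u],3))
    b=ok&(H>100)&(H<125)&(S>120)&(z>.1)&(z<.16)&(x>.3);print("blue posts",b.sum(),rect(W[b][:,:2]) if b.sum() else 0)
    o=ok&(H>3)&(H<14)&(S>170)&(V>90)&(z>.06)&(z<.16)&(y>.2);print("orange",o.sum(),W[o].mean(0) if o.sum() else 0)
p=cv2.imread("pics/scene0.png")
a=cv2.resize(p[75:215,300:420],None,fx=3.3,fy=3.3,interpolation=cv2.INTER_CUBIC)
b=cv2.resize(p[200:270,260:340],None,fx=4.9,fy=4.9,interpolation=cv2.INTER_CUBIC)
c=np.zeros((470,800,3),np.uint8);c[:a.shape[0],:a.shape[1]]=a[:470];c[:b.shape[0],400:400+b.shape[1]]=b
cv2.imwrite("pics/crop1.png",c)
E
```

```text
top0 dock green 314 (array([ 557.6, -304.4]), array([105.7, 119.4]), 85.7) [0.01397369 0.02358702]
bench z 0.00022837115360352378
stand [0.53  0.267 0.008]
pod [ 0.549 -0.028  0.061]
dock [ 0.557 -0.307  0.005]
cupa [0.522 0.141 0.045]
cupb [ 0.698 -0.034  0.05 ]
spare [0.718 0.091 0.054]
blocka [ 0.717 -0.189  0.037]
blue posts 303 (array([433.6, 340.5]), array([101.6, 291.2]), 77.7)
orange 66 [0.50052113 0.5974383  0.14069   ]
scene0 dock green 557 (array([ 556.2, -306.9]), array([108.8, 131.4]), 86.5) [0.01292195 0.02359662]
bench z -0.0005091014918141568
blue posts 514 (array([433.1, 330.4]), array([118.2, 304.4]), 70.4)
orange 6 [0.53427498 0.4415197  0.13749247]
```

View pics/crop1.png

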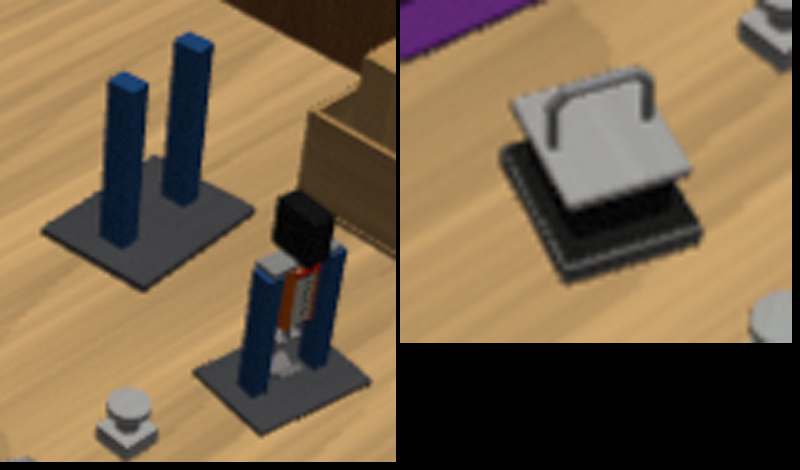

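The crop confirms it: the smaller blue stand carries the scale (black handle, orange casing, white front toward world +x). The bail pod's bar spans the top plate along about world y. Next, the refined poses.

```bash
python3 - <<'E'
from h import *
for n in("top0","scene0"):
    p,d,K,T=load(n);W=cloud(d,K,T);hsv=cv2.cvtColor(p,cv2.COLOR_BGR2HSV).astype(int)
    H,S,V=hsv[...,0],hsv[...,1],hsv[...,2];ok=d>0;x,y,z=W[...,0],W[...,1],W[...,2]
    def box(x0,x1,y0,y1,z0,z1):return ok&(x>x0)&(x<x1)&(y>y0)&(y<y1)&(z>z0)&(z<z1)
    def show(nm,m):print(n,nm,m.sum(),rect(W[m][:,:2]) if m.sum()>3 else "",np.round(W[m].mean(0),4) if m.sum() else "",np.round(np.percentile(z[m],[5,95]),4) if m.sum() else "")
    st=(.45,.65,.2,.42)
    show("stand plate",box(*st,.004,.013)&(V<90)&(S<110)&(y<.42))
    show("handle top",box(*st,.19,.21))
    show("handle all",box(*st,.15,.21)&(V<60))
    show("bar/posttop",box(*st,.135,.16))
    show("bar steel",box(*st,.14,.16)&(S<60))
    show("pod top",box(.45,.65,-.12,.06,.055,.068))
    show("bail",box(.45,.65,-.12,.06,.085,.11))
    show("bail any",box(.45,.65,-.12,.06,.075,.11))
    show("foot",box(.45,.65,-.12,.06,.008,.022))
    show("dockplate",box(.45,.66,-.42,-.22,.003,.010))
    g=ok&(H>45)&(H<85)&(S>120)
    show("green top",g&box(.45,.66,-.42,-.2,.017,.03))
    show("green all",g&box(.45,.66,-.42,-.2,.003,.03))
    for nm,b in dict(cupa=(.45,.6,.1,.19,.005,.06),cupb=(.64,.76,-.09,.03,.005,.06)).items():show(nm,box(*b))
E
```

```text
top0 stand plate 993 (array([558.8, 306.1]), array([128.5,  97.4]), 81.8) [0.5523 0.2962 0.0086] [0.0052 0.0119]
top0 handle top 251 (array([558.2, 306.2]), array([28. , 49.9]), 83.1) [0.5572 0.3045 0.1978] [0.1931 0.2014]
top0 handle all 343 (array([557.5, 304.3]), array([24.5, 48.9]), 82.2) [0.5558 0.3004 0.1884] [0.1579 0.2008]
top0 bar/posttop 219 (array([555.8, 306.4]), array([47.4, 88.7]), 4.4) [0.5565 0.2926 0.1476] [0.1389 0.1571]
top0 bar steel 144 (array([555.6, 308.3]), array([47.4, 81.2]), 4.4) [0.5562 0.2909 0.1488] [0.1444 0.1536]
top0 pod top 818 (array([552.4, -24.7]), array([74. , 85.6]), 71.9) [ 0.5516 -0.025   0.0603] [0.0567 0.0638]
top0 bail 65 (array([552.1, -24.3]), array([61.2,  6.7]), 71.2) [ 0.5517 -0.0254  0.0997] [0.0916 0.1044]
top0 bail any 65 (array([552.1, -24.3]), array([61.2,  6.7]), 71.2) [ 0.5517 -0.0254  0.0997] [0.0916 0.1044]
top0 foot 191 (array([575.7, -10.5]), array([125.9, 135.1]), 71.4) [ 0.5277 -0.0306  0.0169] [0.0108 0.0212]
top0 dockplate 1996 (array([ 554.6, -320.4]), array([209.3, 199. ]), 0.0) [ 0.5567 -0.3056  0.006 ] [0.0033 0.0091
[... 1322 characters left out ...]
] [0.0788 0.1026]
scene0 foot 376 (array([578.5, -31.6]), array([156.1,  90.5]), 41.9) [ 0.5708 -0.0488  0.0163] [0.0099 0.0213]
scene0 dockplate 1841 (array([ 555.3, -320.3]), array([208.5, 199. ]), 0.4) [ 0.5657 -0.3162  0.0058] [0.0033 0.0089]
scene0 green top 386 (array([ 558.4, -307.8]), array([108.3, 126.3]), 86.0) [ 0.5555 -0.3029  0.02  ] [0.0172 0.0241]
scene0 green all 590 (array([ 556.2, -306.9]), array([108.8, 131.4]), 86.5) [ 0.5514 -0.3024  0.018 ] [0.0118 0.0235]
scene0 cupa 286 (array([537.2, 154.1]), array([117.9,  78.5]), 7.5) [0.5296 0.1347 0.0296] [0.0065 0.0496]
scene0 cupb 352 (array([702.1, -23.4]), array([ 95.2, 117. ]), 86.8) [ 0.7107 -0.0407  0.0315] [0.0063 0.0495]
```

```bash
cat >> h.py <<'E'
from scipy.spatial.transform import Rotation as R
def goto(s,pos,ydeg):
    "shares of shift and turn to put the TCP at pos, pointing down, tool y at heading ydeg"
    q=R.from_quat(s["tool_rot"]);a=np.radians(ydeg);y=np.array([np.cos(a),np.sin(a),0]);z=np.array([0,0,-1.]);x=np.cross(y,z)
    G=R.from_matrix(np.stack([x,y,z],1));dp=q.inv().apply(np.array(pos)-s["tcp_pos"])/.12;tw=(q.inv()*G).as_rotvec()/(2*np.pi)
    print("dpos",np.round(dp,3),"twist",np.round(tw,4))
def rep(s):
    q=R.from_quat(s["tool_rot"]).as_matrix();print("t %.2f"%s["time"],"tcp",np.round(s["tcp_pos"],4),"yhead %.2f"%np.degrees(np.arctan2(q[1,1],q[0,1])),"tilt",np.round(q[:2,2],3),"F",np.round(s["wrist_force"],2),"gap %.4f gf %.1f"%(s["finger_gap"],s["gripper_force"]))
E
python3 - <<'E'
from h import *
from plant import manip
c=np.array([.5575,.303]);a=np.radians(-8.3);ex=np.array([np.cos(a),np.sin(a)]);ey=np.array([-ex[1],ex[0]])
p,d,K,T=load("scene0");W=cloud(d,K,T)
L=np.stack([(W[...,:2]-c)@ex,(W[...,:2]-c)@ey,W[...,2]],-1)*1000
m=(d>0)&(abs(L[...,0])<30)&(abs(L[...,1])<20)&(L[...,2]>10)&(L[...,2]<85)
for v,u in zip(*np.nonzero(m)):print((u,v),L[v,u].astype(int).tolist(),p[v,u].tolist(),end="; ")
p,d,K,T=load("top0");W=cloud(d,K,T)
m=(d>0)&(W[...,0]>.2)&(W[...,0]<.45)&(W[...,1]>.2)&(W[...,2]>.08)
print("\nbig stand",rect(W[m][:,:2]),W[m][:,2].max())
s=manip.state();rep(s);goto(s,[.138,.609,.40],77.3);goto(s,[.4575,.318,.40],81.7)
E
```

```text
(np.int64(393), np.int64(169)) [8, 13, 81] [45, 60, 82]; (np.int64(394), np.int64(169)) [11, 14, 83] [26, 35, 55]; (np.int64(392), np.int64(170)) [12, 6, 83] [71, 75, 79]; (np.int64(393), np.int64(170)) [11, 11, 80] [38, 54, 83]; (np.int64(384), np.int64(171)) [0, -11, 78] [25, 31, 57]; (np.int64(385), np.int64(171)) [4, -13, 83] [4, 31, 73]; (np.int64(388), np.int64(171)) [10, -7, 84] [64, 70, 81]; (np.int64(391), np.int64(171)) [11, 3, 80] [67, 72, 77]; (np.int64(392), np.int64(171)) [10, 8, 77] [66, 71, 74]; (np.int64(393), np.int64(171)) [11, 12, 76] [36, 49, 74]; (np.int64(384), np.int64(172)) [4, -16, 81] [22, 32, 68]; (np.int64(386), np.int64(172)) [9, -13, 83] [5, 36, 84]; (np.int64(388), np.int64(172)) [12, -8, 83] [65, 72, 82]; (np.int64(389), np.int64(172)) [10, -2, 78] [71, 76, 80]; (np.int64(390), np.int64(172)) [13, -1, 80] [69, 74, 77]; (np.int64(391), np.int64(172)) [11, 4, 76] [46, 49, 53]; (np.int64(392), np.int64(172)) [15, 4, 78] [35, 27, 25]; (np.int64(384), np.int64(173)) [6, -17, 79] [18, 30, 67]; (np.int64(385), np.int64(173)) [7, -14, 78] [0, 33, 77]; (np.int
[... 5559 characters left out ...]
4, -10, 10] [68, 66, 66]; (np.int64(393), np.int64(191)) [26, 10, 10] [69, 66, 66]; (np.int64(394), np.int64(191)) [29, 11, 11] [67, 64, 64]; (np.int64(383), np.int64(192)) [14, -18, 10] [67, 65, 65]; (np.int64(384), np.int64(192)) [17, -17, 12] [67, 66, 66]; (np.int64(387), np.int64(193)) [24, -11, 10] [68, 66, 65]; (np.int64(385), np.int64(194)) [25, -19, 10] [68, 66, 65]; 
big stand (array([369.8, 472. ]), array([337. , 110.2]), 67.3) 0.19822694636390126
t 0.10 tcp [0.1378 0.609  0.2217] yhead 77.24 tilt [-0.001 -0.002] F [ 0.49  0.14 -0.27] gap 0.0869 gf 0.0
dpos [-1.000e-03 -2.000e-03 -1.486e+00] twist [-0.0003 -0.0001 -0.0002]
dpos [-3.133 -1.779 -1.484] twist [-0.0003 -0.0001 -0.0124]
```

The scene depth shows the trough: back strip at local x -13 mm, tip at about +15 mm. So the hook opens toward world +x, and the scale yaw is about -8°. Moving now.

Request:
apply_moves:
  rows:
    - {"fingers": 1,"delta_pos": [0,0,-0.3],"twist": [0,0,0]}
    - {"fingers": 1,"delta_pos": [-0.3,-0.13,-0.45],"twist": [0,0,0]}
    - {"fingers": 1,"delta_pos": [-0.6,-0.26,-0.45],"twist": [0,0,0]}
    - {"fingers": 1,"delta_pos": [-1,-0.43,-0.45],"twist": [0,0,0]}

```text
time: 0.43
tcp_pos: [0.2357, 0.539, 0.2779]
tool_rot: [0.11, 0.994, 0.001, 0.001]
wrist_force: [0.6, -0.1, 0.3]
finger_gap: 0.0873
gripper_force: 0.0
```

Request:
apply_moves:
  rows:
    - {"fingers": 1,"delta_pos": [-0.33,-0.14,0],"twist": [0,0,0]}
    - {"fingers": 1,"delta_pos": [-0.66,-0.28,0],"twist": [0,0,0]}
    - {"fingers": 1,"delta_pos": [-1,-0.43,0],"twist": [0,0,0]}

```text
time: 0.68
tcp_pos: [0.3373, 0.4638, 0.2763]
tool_rot: [0.111, 0.994, -0.0, -0.0]
wrist_force: [0.4, 0.5, 0.9]
finger_gap: 0.0871
gripper_force: 0.0
```

Request:
apply_moves:
  rows:
    - {"fingers": 1,"delta_pos": [-0.33,-0.14,0],"twist": [0,0,0]}
    - {"fingers": 1,"delta_pos": [-0.66,-0.28,0],"twist": [0,0,-0.012]}
    - {"fingers": 1,"delta_pos": [-1,-0.43,0],"twist": [0,0,-0.012]}
    - {"fingers": 1,"delta_pos": [-1,-0.43,0],"twist": [0,0,-0.012]}

```text
time: 1.02
tcp_pos: [0.4477, 0.3844, 0.2761]
tool_rot: [0.077, 0.997, -0.001, 0.002]
wrist_force: [-0.2, 0.2, -1.1]
finger_gap: 0.0869
gripper_force: 0.0
```

```bash
cat >> h.py <<'E'
def wray(px,K,T):
    "world ray of a fisheye pixel"
    v=np.array([(px[0]-K[0,2])/K[0,0],(px[1]-K[1,2])/K[1,1]]);t=np.hypot(*v);c=np.array([*(v/max(t,1e-9)*np.sin(t)),np.cos(t)]);return T[:3,3],T[:3,:3]@c
def wcloud(d,K,T):
    v,u=np.indices(d.shape);X=(u-K[0,2])/K[0,0];Y=(v-K[1,2])/K[1,1];t=np.hypot(X,Y)+1e-9;k=np.tan(np.minimum(t,1.45))/t
    return np.stack([X*k*d,Y*k*d,d],-1)@T[:3,:3].T+T[:3,3]
E
python3 - <<'E'
from h import *
from plant import manip
s=manip.state();rep(s);goto(s,[.557,.303,.25],81.7)
c=manip.camera_model("wrist");p,d=manip.snapshot("wrist");cv2.imwrite("pics/w1.png",p);np.savez("pics/w1.npz",p=p,d=d,K=c["mtx"],T=c["extrinsics"])
print(np.round(c["mtx"],1).tolist(),np.round(c["extrinsics"],3).tolist())
W=wcloud(d,c["mtx"],c["extrinsics"]);x,y,z=W[...,0],W[...,1],W[...,2];V=p.max(2)
def show(nm,m):print(nm,m.sum(),rect(W[m][:,:2]) if m.sum()>3 else "",np.round(W[m].mean(0),4) if m.sum() else "")
b=(d>0)&(x>.45)&(x<.66)&(y>.2)&(y<.42)
show("handle",b&(z>.19)&(z<.21));show("bar",b&(z>.138)&(z<.155));show("plate",b&(z>.003)&(z<.013)&(V<90))
E
```

```text
t 1.02 tcp [0.4477 0.3844 0.2761] yhead 81.22 tilt [ 0.003 -0.002] F [-0.23  0.2  -1.06] gap 0.0869 gf 0.0
dpos [-1.003 -0.531  0.222] twist [-0.0002  0.0006 -0.0013]
[[325.2, 0.0, 277.1], [0.0, 325.2, 210.0], [0.0, 0.0, 1.0]] [[0.152, 0.943, 0.295, 0.367], [0.988, -0.144, -0.048, 0.398], [-0.002, 0.299, -0.954, 0.437], [0.0, 0.0, 0.0, 1.0]]
handle 1011 (array([557.9, 306. ]), array([26.3, 49.7]), 82.9) [0.5556 0.3074 0.1968]
bar 22 (array([567.5, 293. ]), array([52.4,  6.1]), 79.3) [0.5677 0.2899 0.1494]
plate 3083 (array([558.1, 305.9]), array([126.8,  98. ]), 81.4) [0.5429 0.3169 0.0073]
```

View pics/w1.png

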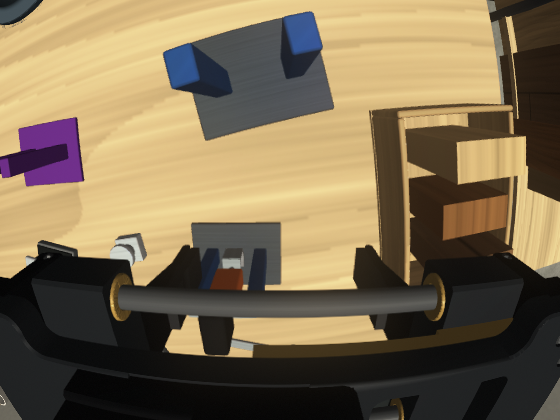

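The wrist view shows the scale's handle at about (215,335), between the two posts at (210,270) and (258,270). Top-view and wrist measurements agree: centre (0.558, 0.306), y-axis heading about 82.5°. Going above it.

```bash
python3 - <<'E'
from h import *
p,d,K,T=load("top0");W=cloud(d,K,T);m=(d>0)&(W[...,0]>.4)&(W[...,0]<.72)&(W[...,1]>.37)&(W[...,2]>.02)
print(W[m][:,1].min(),np.percentile(W[m][:,2],[50,99]))
from plant import manip
goto(manip.state(),[.558,.3055,.24],82.5)
E
```

```text
0.5184575837586054 [0.10443645 0.1728719 ]
dpos [-1.025 -0.516  0.301] twist [-0.0002  0.0002 -0.0036]
```

Request:
apply_moves:
  rows:
    - {"fingers": 1,"delta_pos": [-0.33,-0.18,0],"twist": [0,0,-0.003]}
    - {"fingers": 1,"delta_pos": [-0.66,-0.36,0],"twist": [0,0,-0.003]}
    - {"fingers": 1,"delta_pos": [-1,-0.51,0],"twist": [0,0.0006,-0.0036]}
    - {"fingers": 1,"delta_pos": [-1,-0.51,0.2],"twist": [0,0.0006,-0.0036]}
    - {"fingers": 1,"delta_pos": [-1,-0.51,0.2],"twist": [0,0.0006,-0.0036]}

```text
time: 1.48
tcp_pos: [0.5517, 0.3083, 0.2485]
tool_rot: [0.064, 0.998, -0.001, -0.005]
wrist_force: [-1.6, -0.6, -1.9]
finger_gap: 0.0873
gripper_force: 0.0
```

```bash
python3 - <<'E'
from h import *
from plant import manip
s=manip.state();rep(s);goto(s,[.558,.3055,.158],82.5)
E
```

```text
t 1.48 tcp [0.5517 0.3083 0.2485] yhead 82.66 tilt [-0.009 -0.002] F [-1.57 -0.57 -1.87] gap 0.0873 gf 0.0
dpos [-0.062 -0.014  0.754] twist [-0.0005 -0.0015  0.0004]
```

Request:
apply_moves:
  rows:
    - {"fingers": 1,"delta_pos": [-0.02,0,0.1],"twist": [0,0,0]}
    - {"fingers": 1,"delta_pos": [-0.02,0,0.1],"twist": [0,0,0]}
    - {"fingers": 1,"delta_pos": [-0.02,0,0.1],"twist": [0,0,0]}

```text
time: 1.73
tcp_pos: [0.5521, 0.3113, 0.24]
tool_rot: [0.061, 0.998, -0.0, -0.003]
wrist_force: [0.9, 0.3, -0.2]
finger_gap: 0.0873
gripper_force: 0.0
```

```bash
python3 - <<'E'
from h import *
from plant import manip
s=manip.state();rep(s);goto(s,[.558,.3055,.158],82.5)
E
```

```text
t 1.73 tcp [0.5521 0.3113 0.24  ] yhead 82.96 tilt [-0.006  0.   ] F [ 0.93  0.34 -0.18] gap 0.0873 gf 0.0
dpos [-0.058 -0.041  0.683] twist [-0.0001 -0.001   0.0013]
```

Request:
apply_moves:
  rows:
    - {"fingers": 1,"delta_pos": [-0.055,-0.04,0.2],"twist": [0,-0.0009,0.001]}
    - {"fingers": 1,"delta_pos": [-0.055,-0.04,0.45],"twist": [0,-0.0009,0.001]}
    - {"fingers": 1,"delta_pos": [-0.055,-0.04,0.68],"twist": [0,-0.0009,0.001]}
    - {"fingers": 1,"delta_pos": [-0.055,-0.04,0.68],"twist": [0,-0.0009,0.001]}
    - {"fingers": 1,"delta_pos": [-0.055,-0.04,0.68],"twist": [0,-0.0009,0.001]}

```text
time: 2.15
tcp_pos: [0.5581, 0.3053, 0.1586]
tool_rot: [0.065, 0.998, -0.0, -0.0]
wrist_force: [0.3, 0.4, 0.3]
finger_gap: 0.0871
gripper_force: 0.0
```

```bash
python3 - <<'E'
from h import *
from plant import manip
s=manip.state();rep(s);goto(s,[.558,.3055,.158],82.5)
E
```

```text
t 2.15 tcp [0.5581 0.3053 0.1586] yhead 82.58 tilt [-0.001 -0.001] F [0.28 0.45 0.3 ] gap 0.0871 gf 0.0
dpos [0.001 0.002 0.005] twist [-0.0002 -0.0001  0.0002]
```

Request:
apply_moves:
  rows:
    - {"fingers": -1,"delta_pos": [0,0,0],"twist": [0,0,0]}
    - {"fingers": -1,"delta_pos": [0,0,0],"twist": [0,0,0]}
    - {"fingers": -1,"delta_pos": [0,0,0],"twist": [0,0,0]}
    - {"fingers": -1,"delta_pos": [0,0,0],"twist": [0,0,0]}
    - {"fingers": -1,"delta_pos": [0,0,0],"twist": [0,0,0]}
    - {"fingers": -1,"delta_pos": [0,0,0],"twist": [0,0,0]}
    - {"fingers": -1,"delta_pos": [0,0,0],"twist": [0,0,0]}
    - {"fingers": -1,"delta_pos": [0,0,0],"twist": [0,0,0]}

```text
time: 2.82
tcp_pos: [0.5597, 0.3044, 0.159]
tool_rot: [0.066, 0.998, -0.0, 0.001]
wrist_force: [-0.0, -0.6, 0.1]
finger_gap: 0.0414
gripper_force: 0.0
```

```bash
python3 - <<'E'
from h import *
from plant import manip
s=manip.state();rep(s)
E
```

```text
t 2.82 tcp [0.5597 0.3044 0.159 ] yhead 82.48 tilt [ 0.002 -0.   ] F [-0.01 -0.62  0.08] gap 0.0414 gf 0.0
```

Request:
apply_moves:
  rows:
    - {"fingers": -1,"delta_pos": [0,0,0],"twist": [0,0,0]}
    - {"fingers": -1,"delta_pos": [0,0,0],"twist": [0,0,0]}
    - {"fingers": -1,"delta_pos": [0,0,0],"twist": [0,0,0]}
    - {"fingers": -1,"delta_pos": [0,0,0],"twist": [0,0,0]}
    - {"fingers": -1,"delta_pos": [0,0,0],"twist": [0,0,0]}

```text
time: 3.23
tcp_pos: [0.5596, 0.3045, 0.1588]
tool_rot: [0.065, 0.998, -0.0, 0.001]
wrist_force: [1.0, 1.1, -1.4]
finger_gap: 0.0259
gripper_force: 30.0
```

Request:
apply_moves:
  rows:
    - {"fingers": -1,"delta_pos": [0,0,-0.05],"twist": [0,0,0]}
    - {"fingers": -1,"delta_pos": [0,0,-0.2],"twist": [0,0,0]}
    - {"fingers": -1,"delta_pos": [0,0,-0.4],"twist": [0,0,0]}
    - {"fingers": -1,"delta_pos": [0,0,-0.6],"twist": [0,0,0]}
    - {"fingers": -1,"delta_pos": [0,0,-0.8],"twist": [0,0,0]}
    - {"fingers": -1,"delta_pos": [0,0,-1],"twist": [0,0,0]}
    - {"fingers": -1,"delta_pos": [0,0,-1],"twist": [0,0,0]}
    - {"fingers": -1,"delta_pos": [0,0,-1],"twist": [0,0,0]}

```text
time: 3.9
tcp_pos: [0.5599, 0.3047, 0.2801]
tool_rot: [0.065, 0.998, 0.0, 0.002]
wrist_force: [-0.6, -0.4, -2.3]
finger_gap: 0.0259
gripper_force: 30.0
```

```bash
python3 - <<'E'
from h import *
from plant import manip
s=manip.state();rep(s)
p,d=manip.snapshot("scene");c=manip.camera_model("scene");K,T=c["mtx"],c["extrinsics"];cv2.imwrite("pics/s1.png",p)
W=cloud(d,K,T);x,y,z=W[...,0],W[...,1],W[...,2];H,S,V=np.moveaxis(cv2.cvtColor(p,cv2.COLOR_BGR2HSV).astype(int),-1,0)
b=(d>0)&(abs(x-.558)<.06)&(abs(y-.305)<.05)
o=b&(S>170)&(H<16)&(V>50)&(z>.12)&(z<.29);print("orange",o.sum(),np.round(W[o].mean(0),3),np.percentile(z[o],[2,98]))
h=b&(z>.09)&(z<.15);print("hook z min",np.percentile(z[h],[1,5,50]),h.sum())
cv2.imwrite("pics/s1c.png",cv2.resize(p[80:210,320:450],None,fx=4.5,fy=4.5,interpolation=cv2.INTER_CUBIC))
E
```

```text
t 3.90 tcp [0.5599 0.3047 0.2801] yhead 82.49 tilt [0.005 0.001] F [-0.55 -0.36 -2.32] gap 0.0259 gf 30.0
orange 147 [0.563 0.29  0.23 ] [0.19755893 0.26746743]
hook z min [0.0907005  0.09393887 0.12874185] 403
```

View pics/s1c.png

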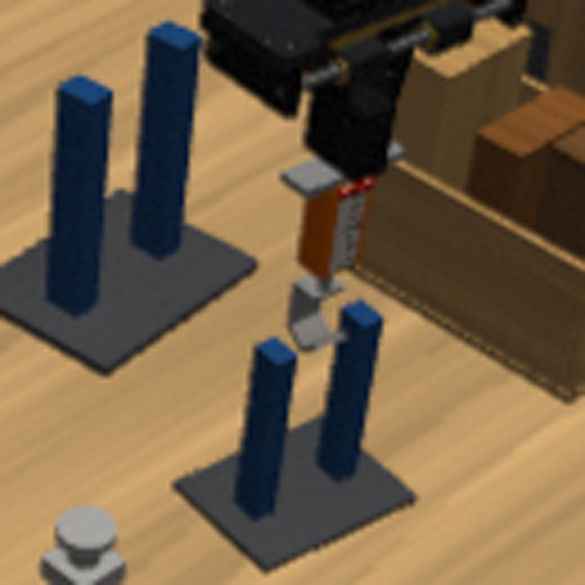

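The crop shows the scale upright in the gripper with its hook open toward +x, just above the posts. I'll rise further so it clears them, then travel to the pod.

Request:
apply_moves:
  rows:
    - {"fingers": -1,"delta_pos": [0,0,-0.2],"twist": [0,0,0]}
    - {"fingers": -1,"delta_pos": [0,0,-0.42],"twist": [0,0,0]}
    - {"fingers": -1,"delta_pos": [0,0,-0.42],"twist": [0,0,0]}
    - {"fingers": -1,"delta_pos": [0,-0.15,-0.42],"twist": [0,0,0]}
    - {"fingers": -1,"delta_pos": [0,-0.4,-0.42],"twist": [0,0,0]}
    - {"fingers": -1,"delta_pos": [0.02,-0.65,-0.42],"twist": [0,0,0]}
    - {"fingers": -1,"delta_pos": [0.02,-0.9,-0.42],"twist": [0,0,0]}

```text
time: 4.53
tcp_pos: [0.5406, 0.1968, 0.3261]
tool_rot: [0.065, 0.998, -0.001, -0.002]
wrist_force: [-0.9, -0.1, -1.6]
finger_gap: 0.0261
gripper_force: 30.0
```

Request:
apply_moves:
  rows:
    - {"fingers": -1,"delta_pos": [0.01,-0.25,0],"twist": [0,0,0]}
    - {"fingers": -1,"delta_pos": [0.01,-0.5,0],"twist": [0,0,0]}
    - {"fingers": -1,"delta_pos": [0.02,-0.75,0],"twist": [0,0,0]}
    - {"fingers": -1,"delta_pos": [0.02,-1,0],"twist": [0,0,0]}

```text
time: 4.87
tcp_pos: [0.5227, 0.0779, 0.3265]
tool_rot: [0.065, 0.998, -0.0, -0.002]
wrist_force: [0.2, -0.2, -1.8]
finger_gap: 0.0257
gripper_force: 30.0
```

Request:
apply_moves:
  rows:
    - {"fingers": -1,"delta_pos": [0.01,-0.25,0],"twist": [0,0,0.01]}
    - {"fingers": -1,"delta_pos": [0.01,-0.5,0],"twist": [0,0,0.02]}
    - {"fingers": -1,"delta_pos": [0.02,-0.7,0],"twist": [0,0,0.031]}
    - {"fingers": -1,"delta_pos": [0.02,-0.77,0],"twist": [0,0,0.031]}
    - {"fingers": -1,"delta_pos": [0.02,-0.77,0],"twist": [0,0,0.031]}
    - {"fingers": -1,"delta_pos": [0.02,-0.77,0],"twist": [0,0,0.031]}

```text
time: 5.37
tcp_pos: [0.5097, -0.0116, 0.3279]
tool_rot: [0.162, 0.987, 0.001, -0.0]
wrist_force: [0.2, 0.2, -1.4]
finger_gap: 0.0256
gripper_force: 30.0
```

```bash
python3 - <<'E'
from h import *
from plant import manip
s=manip.state();rep(s)
c=manip.camera_model("wrist");p,d=manip.snapshot("wrist");K,T=c["mtx"],c["extrinsics"];cv2.imwrite("pics/w2.png",p)
W=wcloud(d,K,T);x,y,z=W[...,0],W[...,1],W[...,2]
def show(nm,m):print(nm,m.sum(),rect(W[m][:,:2]) if m.sum()>3 else "",np.round(W[m].mean(0),4) if m.sum() else "")
def look(W,d):
    x,y,z=W[...,0],W[...,1],W[...,2];b=(d>0)&(abs(x-.552)<.08)&(abs(y+.027)<.08)
    show("bail",b&(z>.088)&(z<.108));show("top",b&(z>.053)&(z<.066));show("foot",b&(z>.012)&(z<.02))
look(W,d)
p,d=manip.snapshot("top");c=manip.camera_model("top");look(cloud(d,c["mtx"],c["extrinsics"]),d)
p,d=manip.snapshot("scene");c=manip.camera_model("scene");W=cloud(d,c["mtx"],c["extrinsics"]);look(W,d)
cv2.imwrite("pics/s2.png",p);np.savez("pics/s2.npz",p=p,d=d,K=c["mtx"],T=c["extrinsics"])
x,y,z=W[...,0],W[...,1],W[...,2];b=(d>0)&(abs(x-.51)<.06)&(abs(y+.012)<.06)
show("hook",b&(z>.17)&(z<.245)&(p.max(2)-p.min(2)<15))
goto(s,[.5115,-.012,.2228],71.2)
E
```

```text
t 5.37 tcp [ 0.5097 -0.0116  0.3279] yhead 71.33 tilt [-0.001  0.002] F [ 0.21  0.15 -1.45] gap 0.0256 gf 30.0
bail 4 (array([541.7, -54.3]), array([0.8, 3.4]), 51.1) [ 0.5416 -0.0542  0.0904]
top 960 (array([543.8, -23.3]), array([73.4, 68.8]), 72.4) [ 0.5286 -0.0195  0.059 ]
foot 622 (array([548.9, -25.2]), array([84.1, 92.9]), 72.4) [ 0.5169 -0.0145  0.0168]
bail 0  
top 0  
foot 1  [0.4966 0.0051 0.1919]
bail 64 (array([551.7, -29.6]), array([61.2, 10.6]), 74.5) [ 0.5527 -0.0295  0.0971]
top 590 (array([551.7, -30.4]), array([73.6, 91.8]), 72.4) [ 0.5572 -0.0338  0.0592]
foot 259 (array([552.9, -30.4]), array([ 86.3, 100.1]), 70.1) [ 0.5701 -0.0484  0.0166]
hook 136 (array([505.2, -12.4]), array([24.7, 29.3]), 76.5) [ 0.5034 -0.0121  0.2018]
dpos [-0.016  0.001  0.876] twist [ 0.0002 -0.0002  0.0004]
```

Request:
apply_moves:
  rows:
    - {"fingers": -1,"delta_pos": [0,0,0.2],"twist": [0,0,0]}
    - {"fingers": -1,"delta_pos": [0,0,0.4],"twist": [0,0,0]}
    - {"fingers": -1,"delta_pos": [0,0,0.6],"twist": [0,0,0]}
    - {"fingers": -1,"delta_pos": [0,0,0.75],"twist": [0,0,0]}
    - {"fingers": -1,"delta_pos": [0,0,0.875],"twist": [0,0,0]}
    - {"fingers": -1,"delta_pos": [0,0,0.875],"twist": [0,0,0]}
    - {"fingers": -1,"delta_pos": [0,0,0.875],"twist": [0,0,0]}

```text
time: 6.1
tcp_pos: [0.5102, -0.0111, 0.2238]
tool_rot: [0.161, 0.987, 0.0, -0.0]
wrist_force: [0.6, 0.5, -0.8]
finger_gap: 0.0259
gripper_force: 30.0
```

```bash
python3 - <<'E'
from h import *
from plant import manip
s=manip.state();rep(s)
p,d=manip.snapshot("scene");c=manip.camera_model("scene");K,T=c["mtx"],c["extrinsics"]
cv2.imwrite("pics/s3.png",p);np.savez("pics/s3.npz",p=p,d=d,K=K,T=T)
cv2.imwrite("pics/s3c.png",cv2.resize(p[170:265,240:340],None,fx=6,fy=6,interpolation=cv2.INTER_CUBIC))
W=cloud(d,K,T);a=np.radians(-18.2);ex=np.array([np.cos(a),np.sin(a)]);ey=np.array([-ex[1],ex[0]])
L=np.stack([(W[...,:2]-[.552,-.0295])@ex,(W[...,:2]-[.552,-.0295])@ey,W[...,2]],-1)*1000
l,m,z=L[...,0],L[...,1],L[...,2]
b=(d>0)&(l>-80)&(l<-10)&(abs(m)<25)&(z>66)&(z<125)&(p.max(2)-p.min(2)<15)
for z0 in range(66,126,6):
    k=b&(z>=z0)&(z<z0+6)
    if k.sum():print(z0,k.sum(),"l",np.round(np.percentile(l[k],[3,50,97])),"m",np.round(np.percentile(m[k],[3,97])))
k=(d>0)&(abs(l)<9)&(abs(m)<35)&(z>90)&(z<112);print("bail",k.sum(),np.median(l[k]),np.percentile(m[k],[2,98]),np.median(z[k]))
E
```

```text
t 6.10 tcp [ 0.5102 -0.0111  0.2238] yhead 71.43 tilt [0. 0.] F [ 0.56  0.51 -0.78] gap 0.0259 gf 30.0
72 9 l [-59. -51. -48.] m [-6. 13.]
78 29 l [-60. -52. -37.] m [-7. 10.]
84 26 l [-63. -57. -34.] m [-8. 13.]
90 9 l [-62. -58. -57.] m [-8. 12.]
96 5 l [-62. -59. -55.] m [-5.  8.]
102 1 l [-63. -63. -63.] m [-7. -7.]
108 1 l [-44. -44. -44.] m [-0. -0.]
114 24 l [-57. -48. -41.] m [-10.  13.]
120 9 l [-48. -42. -38.] m [-7.  7.]
bail 58 0.5748453946973489 [-29.58452081  28.7316733 ] 98.44785880209317
```

View pics/s3c.png

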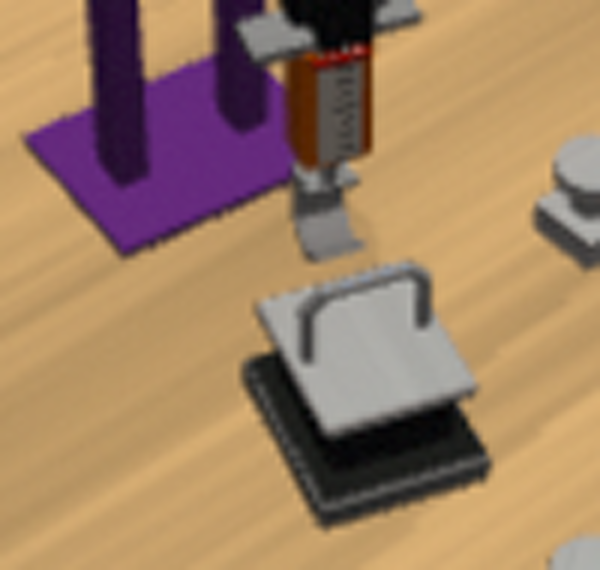

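The crop shows the hook's tip about 34 mm short of the bail bar and below its level. Feeding it under the bar by 48 mm.

Request:
apply_moves:
  rows:
    - {"fingers": -1,"delta_pos": [-0.1,-0.01,0],"twist": [0,0,0]}
    - {"fingers": -1,"delta_pos": [-0.2,-0.01,0],"twist": [0,0,0]}
    - {"fingers": -1,"delta_pos": [-0.3,-0.01,0],"twist": [0,0,0]}
    - {"fingers": -1,"delta_pos": [-0.36,-0.01,0],"twist": [0,0,0]}
    - {"fingers": -1,"delta_pos": [-0.4,-0.01,0],"twist": [0,0,0]}
    - {"fingers": -1,"delta_pos": [-0.4,-0.01,0],"twist": [0,0,0]}

```text
time: 6.65
tcp_pos: [0.5569, -0.029, 0.2252]
tool_rot: [0.162, 0.987, -0.0, 0.002]
wrist_force: [0.2, 0.3, -2.6]
finger_gap: 0.0257
gripper_force: 30.0
```

```bash
cat >> h.py <<'E'
def podlook(manip,o=(.552,-.0295),yaw=-18.2,name=None):
    "scene view, pod frame (mm): bail, top plate heights, hook profile"
    p,d=manip.snapshot("scene");c=manip.camera_model("scene");K,T=c["mtx"],c["extrinsics"]
    if name:cv2.imwrite(f"pics/{name}.png",p);np.savez(f"pics/{name}.npz",p=p,d=d,K=K,T=T)
    W=cloud(d,K,T);a=np.radians(yaw);ex=np.array([np.cos(a),np.sin(a)]);ey=np.array([-ex[1],ex[0]])
    l,m,z=(W[...,:2]-o)@ex*1000,(W[...,:2]-o)@ey*1000,W[...,2]*1000
    return p,d,l,m,z
E
python3 - <<'E'
from h import *
from plant import manip
s=manip.state();rep(s)
p,d,l,m,z=podlook(manip,name="s4")
b=(d>0)&(abs(l)<40)&(abs(m)<22)&(z>66)&(z<125)&(p.max(2)-p.min(2)<15)
for z0 in range(66,126,6):
    k=b&(z>=z0)&(z<z0+6)
    if k.sum():print(z0,k.sum(),"l",np.round(np.percentile(l[k],[3,50,97])),"m",np.round(np.percentile(m[k],[3,97])))
k=(d>0)&(abs(l)<43)&(abs(m)<37)&(z>54)&(z<66);print("top z",np.median(z[k]))
E
```

```text
t 6.65 tcp [ 0.5569 -0.029   0.2252] yhead 71.34 tilt [ 0.004 -0.001] F [ 0.17  0.25 -2.59] gap 0.0257 gf 30.0
72 6 l [-2.  1.  6.] m [-11.  11.]
78 37 l [-8. -2. 13.] m [-12.  12.]
84 23 l [-6. 12. 19.] m [-12.  11.]
90 6 l [-11.  -1.   1.] m [-16.  21.]
96 35 l [-9.  0.  4.] m [-17.  16.]
102 8 l [-7.  3.  6.] m [-17.  18.]
108 1 l [2. 2. 2.] m [-2. -2.]
114 16 l [-3.  4.  9.] m [-11.   8.]
120 17 l [-1.  5.  9.] m [-13.  10.]
top z 59.04287288192877
```

Request:
apply_moves:
  rows:
    - {"fingers": -1,"delta_pos": [0.012,0,-0.04],"twist": [0,0,0]}
    - {"fingers": -1,"delta_pos": [0.012,0,-0.08],"twist": [0,0,0]}
    - {"fingers": -1,"delta_pos": [0.012,0,-0.12],"twist": [0,0,0]}
    - {"fingers": -1,"delta_pos": [0.012,0,-0.16],"twist": [0,0,0]}
    - {"fingers": -1,"delta_pos": [0.012,0,-0.2],"twist": [0,0,0]}
    - {"fingers": -1,"delta_pos": [0.012,0,-0.24],"twist": [0,0,0]}
    - {"fingers": -1,"delta_pos": [0.012,0,-0.24],"twist": [0,0,0]}
    - {"fingers": -1,"delta_pos": [0.012,0,-0.24],"twist": [0,0,0]}

```text
time: 7.37
tcp_pos: [0.5537, -0.028, 0.2532]
tool_rot: [0.162, 0.987, 0.0, 0.001]
wrist_force: [-0.6, 0.1, -3.8]
finger_gap: 0.0254
gripper_force: 30.0
```

```bash
cat > look.py <<'E'
from h import *
from plant import manip
import sys
s=manip.state();rep(s)
p,d,l,m,z=podlook(manip,name=sys.argv[1])
b=(d>0)&(abs(l)<43)&(abs(m)<60)&(p.max(2)-p.min(2)<25)
k=b&(abs(m)<37)&(z>52)&(z<90)&(p.max(2)>110);h=np.histogram(z[k],bins=np.arange(52,92,2))
i=h[0].argmax();zc=h[1][i]+1;k&=abs(z-zc)<5;print("plate z %.1f n %d"%(np.median(z[k]),k.sum()),"ctr",np.round([np.median(l[k]),np.median(m[k])],1))
A=np.c_[l[k],m[k],np.ones(k.sum())];print("slope",np.round(np.linalg.lstsq(A,z[k],rcond=None)[0],3))
k=(d>0)&(abs(l)<9)&(abs(m)<20)&(z>zc+28)&(z<zc+45);print("bail/hook z",np.round(np.percentile(z[k],[10,50,90])),k.sum())
E
python3 look.py s5
```

```text
t 7.37 tcp [ 0.5537 -0.028   0.2532] yhead 71.33 tilt [0.001 0.   ] F [-0.58  0.09 -3.82] gap 0.0254 gf 30.0
plate z 59.2 n 495 ctr [ 9.  -3.4]
slope [ 4.000e-03 -5.000e-03  5.912e+01]
bail/hook z [ 96.  99. 102.] 56
```

Request:
apply_moves:
  rows:
    - {"fingers": -1,"delta_pos": [0,0,-0.03],"twist": [0,0,0]}
    - {"fingers": -1,"delta_pos": [0,0,-0.06],"twist": [0,0,0]}
    - {"fingers": -1,"delta_pos": [0,0,-0.08],"twist": [0,0,0]}
    - {"fingers": -1,"delta_pos": [0,0,-0.08],"twist": [0,0,0]}
    - {"fingers": -1,"delta_pos": [0,0,-0.08],"twist": [0,0,0]}

```text
time: 7.83
tcp_pos: [0.5537, -0.0281, 0.2627]
tool_rot: [0.162, 0.987, 0.0, 0.0]
wrist_force: [-0.8, 0.7, -5.5]
finger_gap: 0.0258
gripper_force: 30.0
```

```bash
python3 look.py s6
```

```text
t 7.83 tcp [ 0.5537 -0.0281  0.2627] yhead 71.33 tilt [0.001 0.   ] F [-0.84  0.65 -5.47] gap 0.0258 gf 30.0
plate z 59.3 n 506 ctr [ 9.  -3.6]
slope [-1.0000e-03 -9.0000e-03  5.9276e+01]
bail/hook z [ 95.  99. 102.] 53
```

Request:
apply_moves:
  rows:
    - {"fingers": -1,"delta_pos": [0,0,-0.03],"twist": [0,0,0]}
    - {"fingers": -1,"delta_pos": [0,0,-0.06],"twist": [0,0,0]}
    - {"fingers": -1,"delta_pos": [0,0,-0.08],"twist": [0,0,0]}
    - {"fingers": -1,"delta_pos": [0,0,-0.08],"twist": [0,0,0]}
    - {"fingers": -1,"delta_pos": [0,0,-0.08],"twist": [0,0,0]}

```text
time: 8.3
tcp_pos: [0.5538, -0.0281, 0.2724]
tool_rot: [0.162, 0.987, 0.0, 0.001]
wrist_force: [-0.6, 1.0, -7.9]
finger_gap: 0.0253
gripper_force: 30.0
```

```bash
python3 look.py s7
```

```text
t 8.30 tcp [ 0.5538 -0.0281  0.2724] yhead 71.33 tilt [ 0.001 -0.   ] F [-0.57  0.99 -7.92] gap 0.0253 gf 30.0
plate z 59.3 n 490 ctr [ 8.9 -4. ]
slope [-3.0000e-03 -2.0000e-03  5.9379e+01]
bail/hook z [ 95. 100. 102.] 55
```

Request:
apply_moves:
  rows:
    - {"fingers": -1,"delta_pos": [0,0,-0.03],"twist": [0,0,0]}
    - {"fingers": -1,"delta_pos": [0,0,-0.06],"twist": [0,0,0]}
    - {"fingers": -1,"delta_pos": [0,0,-0.08],"twist": [0,0,0]}
    - {"fingers": -1,"delta_pos": [0,0,-0.08],"twist": [0,0,0]}
    - {"fingers": -1,"delta_pos": [0,0,-0.08],"twist": [0,0,0]}

```text
time: 8.77
tcp_pos: [0.5544, -0.0283, 0.2822]
tool_rot: [0.162, 0.987, -0.0, 0.001]
wrist_force: [-0.9, 1.5, -7.3]
finger_gap: 0.0257
gripper_force: 30.0
```

```bash
python3 look.py s8
```

```text
t 8.77 tcp [ 0.5544 -0.0283  0.2822] yhead 71.33 tilt [ 0.003 -0.   ] F [-0.9   1.54 -7.3 ] gap 0.0257 gf 30.0
plate z 59.2 n 484 ctr [ 9.3 -3.4]
slope [-2.0000e-03 -1.0000e-03  5.9312e+01]
bail/hook z [ 96.  99. 102.] 65
```

Request:
apply_moves:
  rows:
    - {"fingers": -1,"delta_pos": [0,0,-0.03],"twist": [0,0,0]}
    - {"fingers": -1,"delta_pos": [0,0,-0.06],"twist": [0,0,0]}
    - {"fingers": -1,"delta_pos": [0,0,-0.08],"twist": [0,0,0]}
    - {"fingers": -1,"delta_pos": [0,0,-0.08],"twist": [0,0,0]}
    - {"fingers": -1,"delta_pos": [0,0,-0.08],"twist": [0,0,0]}

```text
time: 9.23
tcp_pos: [0.5543, -0.0283, 0.2918]
tool_rot: [0.162, 0.987, -0.0, 0.001]
wrist_force: [-0.1, 0.0, -9.4]
finger_gap: 0.0259
gripper_force: 30.0
```

```bash
python3 look.py s9
```

```text
t 9.23 tcp [ 0.5543 -0.0283  0.2918] yhead 71.33 tilt [ 0.003 -0.   ] F [-0.1   0.01 -9.41] gap 0.0259 gf 30.0
plate z 59.2 n 481 ctr [10.4 -3.2]
slope [ 1.0000e-03 -3.0000e-03  5.9173e+01]
bail/hook z [ 95.  99. 102.] 68
```

Request:
apply_moves:
  rows:
    - {"fingers": -1,"delta_pos": [0,0,-0.03],"twist": [0,0,0]}
    - {"fingers": -1,"delta_pos": [0,0,-0.06],"twist": [0,0,0]}
    - {"fingers": -1,"delta_pos": [0,0,-0.08],"twist": [0,0,0]}
    - {"fingers": -1,"delta_pos": [0,0,-0.08],"twist": [0,0,0]}
    - {"fingers": -1,"delta_pos": [0,0,-0.08],"twist": [0,0,0]}

```text
time: 9.7
tcp_pos: [0.5542, -0.0283, 0.3014]
tool_rot: [0.162, 0.987, -0.0, 0.001]
wrist_force: [0.0, 1.0, -9.0]
finger_gap: 0.0258
gripper_force: 30.0
```

```bash
python3 look.py s10
```

```text
t 9.70 tcp [ 0.5542 -0.0283  0.3014] yhead 71.33 tilt [ 0.002 -0.   ] F [ 0.01  1.03 -8.97] gap 0.0258 gf 30.0
plate z 61.0 n 475 ctr [10.4 -3. ]
slope [ 9.0000e-03 -1.0000e-03  6.1045e+01]
bail/hook z [ 98. 101. 103.] 65
```

The pod has just left the bench, by about 2 mm. Up another 5 mm, then hold still.

Request:
apply_moves:
  rows:
    - {"fingers": -1,"delta_pos": [0,0,-0.02],"twist": [0,0,0]}
    - {"fingers": -1,"delta_pos": [0,0,-0.045],"twist": [0,0,0]}
    - {"fingers": -1,"delta_pos": [0,0,-0.045],"twist": [0,0,0]}
    - {"fingers": -1,"delta_pos": [0,0,-0.045],"twist": [0,0,0]}
    - {"fingers": -1,"delta_pos": [0,0,-0.045],"twist": [0,0,0]}
    - {"fingers": -1,"delta_pos": [0,0,-0.045],"twist": [0,0,0]}
    - {"fingers": -1,"delta_pos": [0,0,-0.045],"twist": [0,0,0]}
    - {"fingers": -1,"delta_pos": [0,0,-0.045],"twist": [0,0,0]}

```text
time: 10.42
tcp_pos: [0.5538, -0.0282, 0.3064]
tool_rot: [0.162, 0.987, 0.0, 0.001]
wrist_force: [-0.3, -0.0, -10.0]
finger_gap: 0.0258
gripper_force: 30.0
```

```bash
python3 look.py s11; python3 - <<'E'
import cv2
p=cv2.imread("pics/s11.png");cv2.imwrite("pics/s11c.png",cv2.resize(p[130:270,240:360],None,fx=4.2,fy=4.2,interpolation=cv2.INTER_CUBIC))
E
```

```text
t 10.42 tcp [ 0.5538 -0.0282  0.3064] yhead 71.33 tilt [ 0.001 -0.   ] F [-0.28 -0.04 -9.96] gap 0.0258 gf 30.0
plate z 64.9 n 487 ctr [10.2 -3.2]
slope [-6.0000e-03 -5.0000e-03  6.4849e+01]
bail/hook z [101. 106. 108.] 63
```

View pics/s11c.png

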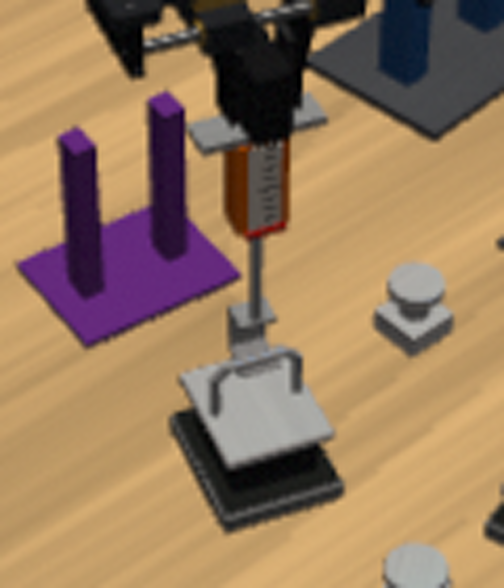

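The crop shows the pod hanging level from the hook by its bail, with the spring drawn out and the pointer near the bottom of the scale. There is about 5.7 mm of air under it. Holding for 2.6 s.

Request:
apply_moves:
  rows:
    - {"fingers": -1,"delta_pos": [0,0,0],"twist": [0,0,0]}
    - {"fingers": -1,"delta_pos": [0,0,0],"twist": [0,0,0]}
    - {"fingers": -1,"delta_pos": [0,0,0],"twist": [0,0,0]}
    - {"fingers": -1,"delta_pos": [0,0,0],"twist": [0,0,0]}
    - {"fingers": -1,"delta_pos": [0,0,0],"twist": [0,0,0]}
    - {"fingers": -1,"delta_pos": [0,0,0],"twist": [0,0,0]}
    - {"fingers": -1,"delta_pos": [0,0,0],"twist": [0,0,0]}
    - {"fingers": -1,"delta_pos": [0,0,0],"twist": [0,0,0]}

```text
time: 11.13
tcp_pos: [0.5541, -0.0282, 0.3066]
tool_rot: [0.162, 0.987, 0.0, 0.001]
wrist_force: [0.9, -0.5, -10.2]
finger_gap: 0.0258
gripper_force: 30.0
```

Request:
apply_moves:
  rows:
    - {"fingers": -1,"delta_pos": [0,0,0],"twist": [0,0,0]}
    - {"fingers": -1,"delta_pos": [0,0,0],"twist": [0,0,0]}
    - {"fingers": -1,"delta_pos": [0,0,0],"twist": [0,0,0]}
    - {"fingers": -1,"delta_pos": [0,0,0],"twist": [0,0,0]}
    - {"fingers": -1,"delta_pos": [0,0,0],"twist": [0,0,0]}
    - {"fingers": -1,"delta_pos": [0,0,0],"twist": [0,0,0]}
    - {"fingers": -1,"delta_pos": [0,0,0],"twist": [0,0,0]}
    - {"fingers": -1,"delta_pos": [0,0,0],"twist": [0,0,0]}

```text
time: 11.8
tcp_pos: [0.5541, -0.0282, 0.3066]
tool_rot: [0.162, 0.987, 0.0, 0.001]
wrist_force: [-0.2, -0.3, -10.3]
finger_gap: 0.0259
gripper_force: 30.0
```

Request:
apply_moves:
  rows:
    - {"fingers": -1,"delta_pos": [0,0,0],"twist": [0,0,0]}
    - {"fingers": -1,"delta_pos": [0,0,0],"twist": [0,0,0]}
    - {"fingers": -1,"delta_pos": [0,0,0],"twist": [0,0,0]}
    - {"fingers": -1,"delta_pos": [0,0,0],"twist": [0,0,0]}
    - {"fingers": -1,"delta_pos": [0,0,0],"twist": [0,0,0]}
    - {"fingers": -1,"delta_pos": [0,0,0],"twist": [0,0,0]}
    - {"fingers": -1,"delta_pos": [0,0,0],"twist": [0,0,0]}
    - {"fingers": -1,"delta_pos": [0,0,0],"twist": [0,0,0]}

```text
time: 12.47
tcp_pos: [0.5541, -0.0282, 0.3066]
tool_rot: [0.162, 0.987, 0.0, 0.001]
wrist_force: [1.0, -0.1, -9.9]
finger_gap: 0.0257
gripper_force: 30.0
```

Request:
apply_moves:
  rows:
    - {"fingers": -1,"delta_pos": [0,0,0],"twist": [0,0,0]}
    - {"fingers": -1,"delta_pos": [0,0,0],"twist": [0,0,0]}
    - {"fingers": -1,"delta_pos": [0,0,0],"twist": [0,0,0]}
    - {"fingers": -1,"delta_pos": [0,0,0],"twist": [0,0,0]}
    - {"fingers": -1,"delta_pos": [0,0,0],"twist": [0,0,0]}
    - {"fingers": -1,"delta_pos": [0,0,0],"twist": [0,0,0]}
    - {"fingers": -1,"delta_pos": [0,0,0],"twist": [0,0,0]}
    - {"fingers": -1,"delta_pos": [0,0,0],"twist": [0,0,0]}

```text
time: 13.13
tcp_pos: [0.5541, -0.0282, 0.3066]
tool_rot: [0.162, 0.987, 0.0, 0.001]
wrist_force: [0.0, 0.4, -10.9]
finger_gap: 0.0253
gripper_force: 30.0
```

```bash
python3 look.py s12; python3 - <<'E'
from h import *
for n in("top0","scene0","s12"):
    p,d,K,T=load(n);W=cloud(d,K,T);H,S,V=np.moveaxis(cv2.cvtColor(p,cv2.COLOR_BGR2HSV).astype(int),-1,0);x,y,z=W[...,0],W[...,1],W[...,2]
    b=(d>0)&(abs(x-.557)<.11)&(abs(y+.305)<.11)
    pl=b&(S<60)&(V>110)&(z>.001)&(z<.011);g=b&(H>45)&(H<85)&(S>110)
    print(n,"plate",pl.sum(),rect(W[pl][:,:2]),"green",g.sum(),rect(W[g][:,:2]))
    # recess floor: plate px enclosed by the green ring
    ring=cv2.morphologyEx(g.astype(np.uint8),cv2.MORPH_CLOSE,np.ones((3,3)));cs,hi=cv2.findContours(ring,cv2.RETR_CCOMP,cv2.CHAIN_APPROX_NONE)
    o=[c for c,h in zip(cs,hi[0]) if h[3]<0];i=[c for c,h in zip(cs,hi[0]) if h[3]>=0]
    for nm,cc,zz in(("outer",o,.014),("inner",i,.006)):
        c=max(cc,key=cv2.contourArea)[:,0];v=np.c_[(c[:,0]-K[0,2])/K[0,0],(c[:,1]-K[1,2])/K[1,1],np.ones(len(c))]@T[:3,:3].T
        P=T[:3,3]+v*((zz-T[2,3])/v[:,2:]);print(nm,rect(P[:,:2]))
E
```

```text
t 13.13 tcp [ 0.5541 -0.0282  0.3066] yhead 71.33 tilt [ 0.002 -0.   ] F [ 1.00e-02  3.90e-01 -1.09e+01] gap 0.0253 gf 30.0
plate z 65.1 n 483 ctr [ 9.8 -3.2]
slope [ 1.1000e-02 -1.2000e-02  6.4911e+01]
bail/hook z [101. 105. 108.] 61
top0 plate 1876 (array([ 557.2, -305.2]), array([135.6, 150.7]), 86.1) green 388 (array([ 557. , -304.9]), array([106.4, 121.3]), 86.2)
outer (array([ 558. , -306.3]), array([106.3, 122.1]), 86.1)
inner (array([ 557.7, -306.1]), array([ 96.8, 114.7]), 85.9)
scene0 plate 1740 (array([ 558.2, -307.2]), array([136.1, 151.2]), 85.7) green 615 (array([ 555.9, -307.1]), array([109.5, 131.2]), 85.8)
outer (array([ 554.3, -305.3]), array([107.5, 128. ]), 86.4)
inner (array([ 552.4, -305.5]), array([ 92.7, 106.9]), 86.2)
s12 plate 1742 (array([ 558.2, -307.6]), array([136.2, 152.7]), 86.0) green 607 (array([ 556.2, -307.6]), array([108.4, 128.7]), 86.1)
outer (array([ 554.5, -305.4]), array([107.4, 128.2]), 86.2)
inner (array([ 552.4, -305.5]), array([ 92.7, 107. ]), 86.2)
```

The pod hung still for over 2.6 s at about 5.8 mm of air. Now lift it over the dock walls, turn it to the dock's heading, and carry it across.

Request:
apply_moves:
  rows:
    - {"fingers": -1,"delta_pos": [0,0,-0.03],"twist": [0,0,-0.004]}
    - {"fingers": -1,"delta_pos": [0,0,-0.09],"twist": [0,0,-0.011]}
    - {"fingers": -1,"delta_pos": [0,0,-0.15],"twist": [0,0,-0.019]}
    - {"fingers": -1,"delta_pos": [0,0,-0.21],"twist": [0,0,-0.027]}
    - {"fingers": -1,"delta_pos": [0,0,-0.26],"twist": [0,0,-0.035]}
    - {"fingers": -1,"delta_pos": [0,0,-0.29],"twist": [0,0,-0.041]}
    - {"fingers": -1,"delta_pos": [0,0,-0.29],"twist": [0,0,-0.041]}
    - {"fingers": -1,"delta_pos": [0,0,-0.29],"twist": [0,0,-0.041]}

```text
time: 13.85
tcp_pos: [0.5541, -0.0282, 0.3415]
tool_rot: [0.035, 0.999, -0.0, 0.001]
wrist_force: [-0.0, -0.0, -9.9]
finger_gap: 0.0259
gripper_force: 30.0
```

Request:
apply_moves:
  rows:
    - {"fingers": -1,"delta_pos": [-0.003,-0.04,0],"twist": [0,0,0]}
    - {"fingers": -1,"delta_pos": [-0.01,-0.12,0],"twist": [0,0,0]}
    - {"fingers": -1,"delta_pos": [-0.02,-0.24,0],"twist": [0,0,0]}
    - {"fingers": -1,"delta_pos": [-0.03,-0.38,0],"twist": [0,0,0]}
    - {"fingers": -1,"delta_pos": [-0.045,-0.53,0],"twist": [0,0,0]}
    - {"fingers": -1,"delta_pos": [-0.06,-0.68,0],"twist": [0,0,0]}
    - {"fingers": -1,"delta_pos": [-0.07,-0.84,0],"twist": [0,0,0]}
    - {"fingers": -1,"delta_pos": [-0.085,-1,0],"twist": [0,0,0]}

```text
time: 14.52
tcp_pos: [0.5555, -0.1505, 0.3409]
tool_rot: [0.034, 0.999, -0.0, 0.0]
wrist_force: [0.1, 0.1, -9.1]
finger_gap: 0.0257
gripper_force: 30.0
```

Request:
apply_moves:
  rows:
    - {"fingers": -1,"delta_pos": [-0.013,-0.16,0],"twist": [0,0,0]}
    - {"fingers": -1,"delta_pos": [-0.027,-0.32,0],"twist": [0,0,0]}
    - {"fingers": -1,"delta_pos": [-0.04,-0.48,0],"twist": [0,0,0]}
    - {"fingers": -1,"delta_pos": [-0.05,-0.63,0],"twist": [0,0,0]}
    - {"fingers": -1,"delta_pos": [-0.06,-0.75,0],"twist": [0,0,0]}
    - {"fingers": -1,"delta_pos": [-0.07,-0.86,0],"twist": [0,0,0]}
    - {"fingers": -1,"delta_pos": [-0.08,-0.94,0],"twist": [0,0,0]}
    - {"fingers": -1,"delta_pos": [-0.085,-1,0],"twist": [0,0,0]}

```text
time: 15.18
tcp_pos: [0.5579, -0.2705, 0.3411]
tool_rot: [0.035, 0.999, -0.0, 0.001]
wrist_force: [-0.8, -0.0, -9.4]
finger_gap: 0.0258
gripper_force: 30.0
```

Request:
apply_moves:
  rows:
    - {"fingers": -1,"delta_pos": [0,-0.06,0],"twist": [0,0,0]}
    - {"fingers": -1,"delta_pos": [0,-0.13,0],"twist": [0,0,0]}
    - {"fingers": -1,"delta_pos": [0,-0.2,0],"twist": [0,0,0]}
    - {"fingers": -1,"delta_pos": [0,-0.25,0],"twist": [0,0,0]}
    - {"fingers": -1,"delta_pos": [0,-0.25,0],"twist": [0,0,0]}
    - {"fingers": -1,"delta_pos": [0,-0.25,0],"twist": [0,0,0]}

```text
time: 15.68
tcp_pos: [0.556, -0.2993, 0.3415]
tool_rot: [0.034, 0.999, -0.0, 0.001]
wrist_force: [-0.2, 0.5, -10.1]
finger_gap: 0.0258
gripper_force: 30.0
```

```bash
cat > dk.py <<'E'
from h import *
from plant import manip
import sys
s=manip.state();rep(s);goto(s,[.559,-.3065,.3416],86.1)
for n in("scene","wrist"):
    c=manip.camera_model(n);p,d=manip.snapshot(n);K,T=c["mtx"],c["extrinsics"];cv2.imwrite(f"pics/{sys.argv[1]}{n}.png",p)
    W=(cloud if n=="scene" else wcloud)(d,K,T);x,y,z=W[...,0],W[...,1],W[...,2]
    H,S,V=np.moveaxis(cv2.cvtColor(p,cv2.COLOR_BGR2HSV).astype(int),-1,0)
    b=(d>0)&(abs(x-.557)<.12)&(abs(y+.305)<.12);k=b&(S<60)&(V>100)&(z>.05)&(z<.14)
    h=np.histogram(z[k],bins=np.arange(.05,.14,.002));zc=h[1][h[0].argmax()]+.001;k&=abs(z-zc)<.005
    print(n,"pod plate",k.sum(),"z %.4f"%np.median(z[k]),rect(W[k][:,:2]))
    f=b&(abs(z-zc+.044)<.006)&(V<110);print(" foot",f.sum(),rect(W[f][:,:2]) if f.sum()>4 else"")
    q=b&(S<60)&(V>100)&(z>.001)&(z<.011);print(" dock plate",q.sum(),rect(W[q][:,:2]) if q.sum()>4 else"")
    g=b&(H>45)&(H<85)&(S>110);print(" green",g.sum(),rect(W[g][:,:2]) if g.sum()>4 else"")
E
python3 dk.py d1
```

```text
t 15.68 tcp [ 0.556  -0.2993  0.3415] yhead 86.06 tilt [ 0.002 -0.   ] F [ -0.22   0.46 -10.08] gap 0.0258 gf 30.0
dpos [-0.029 -0.058 -0.001] twist [-0.      0.0003 -0.0001]
scene pod plate 668 z 0.1007 (array([ 555.2, -301. ]), array([72.3, 86.8]), 87.1)
 foot 436 (array([ 557.4, -301.5]), array([ 84.8, 100. ]), 86.3)
 dock plate 1060 (array([ 558.6, -307.6]), array([135.6, 152.4]), 85.8)
 green 344 (array([ 574.9, -316.8]), array([149.6, 117. ]), 57.1)
wrist pod plate 2616 z 0.1000 (array([ 554.8, -295.9]), array([73.7, 85.5]), 86.4)
 foot 432 (array([ 533.2, -316.2]), array([ 63.6, 126.1]), 43.7)
 dock plate 2309 (array([ 556.9, -305.5]), array([134.3, 148.3]), 86.1)
 green 958 (array([ 556.9, -305.8]), array([106.6, 122.4]), 85.7)
```

Request:
apply_moves:
  rows:
    - {"fingers": -1,"delta_pos": [-0.01,-0.03,0.03],"twist": [0,0,0]}
    - {"fingers": -1,"delta_pos": [-0.022,-0.062,0.08],"twist": [0,0,0]}
    - {"fingers": -1,"delta_pos": [-0.022,-0.062,0.12],"twist": [0,0,0]}
    - {"fingers": -1,"delta_pos": [-0.022,-0.062,0.13],"twist": [0,0,0]}
    - {"fingers": -1,"delta_pos": [-0.022,-0.062,0.13],"twist": [0,0,0]}
    - {"fingers": -1,"delta_pos": [-0.022,-0.062,0.13],"twist": [0,0,0]}

```text
time: 16.28
tcp_pos: [0.5577, -0.306, 0.3252]
tool_rot: [0.034, 0.999, 0.001, 0.0]
wrist_force: [-0.2, -0.8, -10.2]
finger_gap: 0.0255
gripper_force: 30.0
```

```bash
python3 dk.py d2
```

```text
t 16.28 tcp [ 0.5577 -0.306   0.3252] yhead 86.10 tilt [0.    0.002] F [ -0.21  -0.81 -10.19] gap 0.0255 gf 30.0
dpos [-0.011 -0.004 -0.137] twist [ 0.0002  0.     -0.    ]
scene pod plate 679 z 0.0810 (array([ 555.3, -307.2]), array([73.8, 89.9]), 85.4)
 foot 421 (array([ 556.3, -307.4]), array([ 85.3, 102.6]), 85.2)
 dock plate 854 (array([ 558., -308.]), array([136.2, 151.6]), 85.6)
 green 338 (array([ 577.5, -323.1]), array([152. , 103.2]), 51.0)
wrist pod plate 2615 z 0.0834 (array([ 554.6, -305.2]), array([73.7, 84.7]), 86.3)
 foot 519 (array([ 590.7, -290.9]), array([203.6, 113.9]), 22.0)
 dock plate 2088 (array([ 557.1, -305.3]), array([134.4, 148.6]), 86.2)
 green 1479 (array([ 557. , -305.6]), array([108.2, 122.3]), 86.1)
```

Request:
apply_moves:
  rows:
    - {"fingers": -1,"delta_pos": [-0.018,-0.003,0],"twist": [0,0,0]}
    - {"fingers": -1,"delta_pos": [-0.018,-0.003,0.02],"twist": [0,0,0]}
    - {"fingers": -1,"delta_pos": [-0.018,-0.003,0.04],"twist": [0,0,0]}
    - {"fingers": -1,"delta_pos": [-0.018,-0.003,0.06],"twist": [0,0,0]}
    - {"fingers": -1,"delta_pos": [-0.018,-0.003,0.08],"twist": [0,0,0]}
    - {"fingers": -1,"delta_pos": [-0.018,-0.003,0.09],"twist": [0,0,0]}
    - {"fingers": -1,"delta_pos": [-0.018,-0.003,0.1],"twist": [0,0,0]}
    - {"fingers": -1,"delta_pos": [-0.018,-0.003,0.1],"twist": [0,0,0]}

```text
time: 17.05
tcp_pos: [0.5601, -0.307, 0.3133]
tool_rot: [0.034, 0.999, 0.0, 0.001]
wrist_force: [0.4, -0.6, -9.3]
finger_gap: 0.0259
gripper_force: 30.0
```

Request:
apply_moves:
  rows:
    - {"fingers": -1,"delta_pos": [0,0,0.012],"twist": [0,0,0]}
    - {"fingers": -1,"delta_pos": [0,0,0.024],"twist": [0,0,0]}
    - {"fingers": -1,"delta_pos": [0,0,0.036],"twist": [0,0,0]}
    - {"fingers": -1,"delta_pos": [0,0,0.048],"twist": [0,0,0]}
    - {"fingers": -1,"delta_pos": [0,0,0.06],"twist": [0,0,0]}
    - {"fingers": -1,"delta_pos": [0,0,0.075],"twist": [0,0,0]}
    - {"fingers": -1,"delta_pos": [0,0,0.09],"twist": [0,0,0]}
    - {"fingers": -1,"delta_pos": [0,0,0.09],"twist": [0,0,0]}

```text
time: 17.72
tcp_pos: [0.5603, -0.3071, 0.3027]
tool_rot: [0.034, 0.999, -0.0, 0.001]
wrist_force: [0.8, -0.8, -9.2]
finger_gap: 0.0254
gripper_force: 30.0
```

```bash
cat >> dk.py <<'E'
    A=np.c_[x[k]-.557,y[k]+.305,np.ones(k.sum())];print(" slope",np.round(np.linalg.lstsq(A,z[k],rcond=None)[0],4))
E
python3 dk.py d3
```

```text
t 17.72 tcp [ 0.5603 -0.3071  0.3027] yhead 86.09 tilt [ 0.002 -0.   ] F [ 0.8  -0.81 -9.16] gap 0.0254 gf 30.0
dpos [ 0.01   0.004 -0.324] twist [ 0.      0.0003 -0.    ]
scene pod plate 665 z 0.0654 (array([ 559.4, -308.3]), array([73.5, 89.1]), 84.9)
 foot 600 (array([ 561.7, -308.7]), array([107.2, 122.3]), 86.0)
 dock plate 716 (array([ 549. , -307.2]), array([135.3, 172.1]), 86.5)
 green 412 (array([ 558.2, -307.6]), array([108.5, 129.1]), 86.4)
 slope [ 0.004  -0.0002  0.0654]
wrist pod plate 2588 z 0.0652 (array([ 558.3, -305.6]), array([74.2, 84.3]), 86.3)
 foot 929 (array([ 594.1, -292.3]), array([197.8, 137.6]), 18.7)
 dock plate 2486 (array([ 557.4, -305.6]), array([134.3, 149.5]), 86.1)
 green 1707 (array([ 557.5, -305.6]), array([108.5, 122.7]), 86.0)
 slope [ 0.0073 -0.0025  0.0652]
```

The pod plate is at 65.4 mm and level, which means home in the dock. Easing the spring off, down to about 15 mm below the bar.

Request:
apply_moves:
  rows:
    - {"fingers": -1,"delta_pos": [0,0,0.04],"twist": [0,0,0]}
    - {"fingers": -1,"delta_pos": [0,0,0.08],"twist": [0,0,0]}
    - {"fingers": -1,"delta_pos": [0,0,0.12],"twist": [0,0,0]}
    - {"fingers": -1,"delta_pos": [0,0,0.16],"twist": [0,0,0]}
    - {"fingers": -1,"delta_pos": [0,0,0.2],"twist": [0,0,0]}
    - {"fingers": -1,"delta_pos": [0,0,0.24],"twist": [0,0,0]}
    - {"fingers": -1,"delta_pos": [0,0,0.28],"twist": [0,0,0]}
    - {"fingers": -1,"delta_pos": [0,0,0.32],"twist": [0,0,0]}

```text
time: 18.48
tcp_pos: [0.5607, -0.3073, 0.2647]
tool_rot: [0.034, 0.999, -0.0, 0.001]
wrist_force: [0.4, 0.3, -4.6]
finger_gap: 0.026
gripper_force: 30.0
```

Request:
apply_moves:
  rows:
    - {"fingers": -1,"delta_pos": [0,0,0.04],"twist": [0,0,0]}
    - {"fingers": -1,"delta_pos": [0,0,0.08],"twist": [0,0,0]}
    - {"fingers": -1,"delta_pos": [0,0,0.12],"twist": [0,0,0]}
    - {"fingers": -1,"delta_pos": [0,0,0.16],"twist": [0,0,0]}
    - {"fingers": -1,"delta_pos": [0,0,0.2],"twist": [0,0,0]}
    - {"fingers": -1,"delta_pos": [0,0,0.24],"twist": [0,0,0]}
    - {"fingers": -1,"delta_pos": [0,0,0.275],"twist": [0,0,0]}
    - {"fingers": -1,"delta_pos": [0,0,0.275],"twist": [0,0,0]}

```text
time: 19.15
tcp_pos: [0.5599, -0.3067, 0.2306]
tool_rot: [0.034, 0.999, 0.0, 0.0]
wrist_force: [0.3, -0.2, -2.1]
finger_gap: 0.0261
gripper_force: 30.0
```

```bash
python3 dk.py d4; python3 - <<'E'
from h import *
from plant import manip
p,d,l,m,z=podlook(manip,o=(.559,-.308),yaw=-3.9,name="d4b")
b=(d>0)&(abs(l)<40)&(abs(m)<22)&(z>71)&(z<130)&(p.max(2)-p.min(2)<15)
for z0 in range(71,130,5):
    k=b&(z>=z0)&(z<z0+5)
    if k.sum():print(z0,k.sum(),"l",np.round(np.percentile(l[k],[3,50,97])),"m",np.round(np.percentile(m[k],[3,97])))
cv2.imwrite("pics/d4c.png",cv2.resize(p[210:340,160:280],None,fx=4.4,fy=4.4,interpolation=cv2.INTER_CUBIC))
E
```

```text
t 19.15 tcp [ 0.5599 -0.3067  0.2306] yhead 86.09 tilt [0.    0.001] F [ 0.34 -0.22 -2.13] gap 0.0261 gf 30.0
dpos [ 0.008  0.002 -0.925] twist [ 0.0001  0.0001 -0.    ]
scene pod plate 630 z 0.0655 (array([ 559.7, -308.9]), array([73.2, 89.3]), 86.3)
 foot 603 (array([ 561.3, -307.8]), array([108.7, 119.8]), 85.2)
 dock plate 712 (array([ 558.9, -307.9]), array([136.1, 151.1]), 85.6)
 green 419 (array([ 567. , -313.9]), array([138.3, 124.5]), 70.9)
 slope [-0.0036 -0.005   0.0654]
wrist pod plate 3302 z 0.0651 (array([ 558.9, -306. ]), array([73.6, 85.5]), 86.6)
 foot 1319 (array([ 585.7, -277. ]), array([169.5, 165.5]), 86.1)
 dock plate 3153 (array([ 553.1, -305.2]), array([134.1, 141.1]), 86.1)
 green 2456 (array([ 556.4, -305.5]), array([108.7, 122.1]), 86.2)
 slope [ 0.0008 -0.001   0.0651]
71 1 l [23. 23. 23.] m [-18. -18.]
76 1 l [-3. -3. -3.] m [-13. -13.]
81 15 l [-8. -4. -1.] m [-12.  10.]
86 30 l [-7. -0. 10.] m [-13.   9.]
91 26 l [-15.   9.  14.] m [-14.   9.]
96 15 l [-14. -12.  16.] m [-13.   7.]
101 24 l [-11.   1.   4.] m [-21.  20.]
106 30 l [-14.   2.   6.] m [-19.  19.]
116 1 l [-1. -1. -1.] m [11. 11.]
121 22 l [-7.  2.  6.] m [-13.   8.]
126 14 l [-4.  1.  6.] m [-14.   8.]
```

View pics/d4c.png

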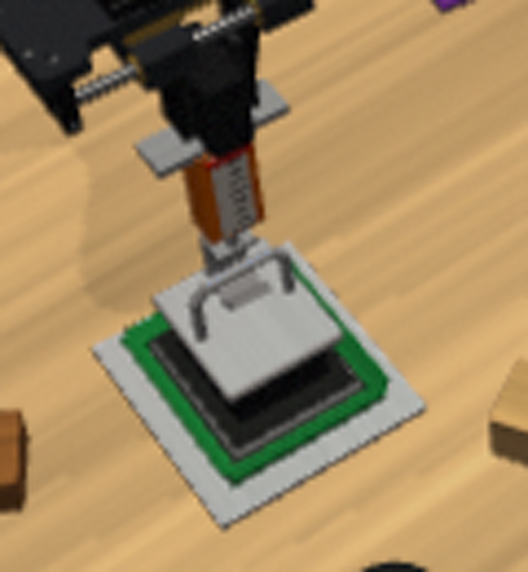

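The crop shows the pod seated flat inside the green walls, with the hook free below the bar. Going 4 mm lower, backing out 52 mm along -x, then up.

Request:
apply_moves:
  rows:
    - {"fingers": -1,"delta_pos": [0,0,0.02],"twist": [0,0,0]}
    - {"fingers": -1,"delta_pos": [0,0,0.035],"twist": [0,0,0]}
    - {"fingers": -1,"delta_pos": [0,0,0.035],"twist": [0,0,0]}
    - {"fingers": -1,"delta_pos": [0.06,0,0.035],"twist": [0,0,0]}
    - {"fingers": -1,"delta_pos": [0.15,0,0.035],"twist": [0,0,0]}
    - {"fingers": -1,"delta_pos": [0.25,0,0.035],"twist": [0,0,0]}
    - {"fingers": -1,"delta_pos": [0.35,0,0.035],"twist": [0,0,0]}
    - {"fingers": -1,"delta_pos": [0.43,0,0.035],"twist": [0,0,0]}

```text
time: 19.97
tcp_pos: [0.5076, -0.3033, 0.2274]
tool_rot: [0.034, 0.999, 0.0, 0.001]
wrist_force: [0.9, -0.6, -2.5]
finger_gap: 0.026
gripper_force: 30.0
```

Request:
apply_moves:
  rows:
    - {"fingers": -1,"delta_pos": [0.01,0,0],"twist": [0,0,0]}
    - {"fingers": -1,"delta_pos": [0.02,0,0],"twist": [0,0,0]}

```text
time: 20.13
tcp_pos: [0.5062, -0.3035, 0.2277]
tool_rot: [0.034, 0.999, -0.0, 0.001]
wrist_force: [0.4, 0.3, -3.1]
finger_gap: 0.0257
gripper_force: 30.0
```

```bash
python3 dk.py d5; python3 - <<'E'
from h import *
from plant import manip
p,d,l,m,z=podlook(manip,o=(.559,-.308),yaw=-3.9,name="d5b")
b=(d>0)&(l>-80)&(l<30)&(abs(m)<22)&(z>71)&(z<110)&(p.max(2)-p.min(2)<15)
for z0 in range(71,110,5):
    k=b&(z>=z0)&(z<z0+5)
    if k.sum():print(z0,k.sum(),"l",np.round(np.percentile(l[k],[3,50,97])))
E
```

```text
t 20.13 tcp [ 0.5062 -0.3035  0.2277] yhead 86.05 tilt [ 0.003 -0.   ] F [ 0.45  0.29 -3.06] gap 0.0257 gf 30.0
dpos [-0.443  0.005 -0.948] twist [-0.0001  0.0004 -0.0001]
scene pod plate 719 z 0.0656 (array([ 559.7, -308.8]), array([74.8, 86.8]), 85.2)
 foot 583 (array([ 560.7, -308.2]), array([106.9, 121.6]), 86.0)
 dock plate 728 (array([ 558.9, -307.4]), array([135.9, 151.2]), 85.7)
 green 423 (array([ 557.4, -322.2]), array([136.9, 126.3]), 86.0)
 slope [0.0017 0.0013 0.0654]
wrist pod plate 560 z 0.0650 (array([ 531.5, -304.2]), array([72.8, 30.5]), 86.1)
 foot 942 (array([ 531.3, -304.6]), array([107.3,  65.4]), 85.9)
 dock plate 2446 (array([ 525.5, -303.1]), array([134. ,  86.9]), 86.2)
 green 1544 (array([ 528.4, -303.5]), array([108.7,  72.6]), 86.2)
 slope [ 0.0103 -0.0008  0.0652]
71 3 l [-17.   6.  26.]
76 2 l [-60. -60. -60.]
81 30 l [-66. -56. -49.]
86 39 l [-68. -60. -42.]
91 17 l [-68. -65. -39.]
96 10 l [-69. -64.   2.]
101 28 l [-17.   1.   5.]
106 18 l [-32.   2.   5.]
```

The hook is clear (tip about 39 mm behind the bar) and the pod is undisturbed. Up, then back to the stand.

Request:
apply_moves:
  rows:
    - {"fingers": -1,"delta_pos": [0,0,-0.15],"twist": [0,0,0]}
    - {"fingers": -1,"delta_pos": [0,0,-0.35],"twist": [0,0,0]}
    - {"fingers": -1,"delta_pos": [0,0,-0.6],"twist": [0,0,0]}
    - {"fingers": -1,"delta_pos": [0,0,-0.8],"twist": [0,0,0]}
    - {"fingers": -1,"delta_pos": [0,0,-0.95],"twist": [0,0,0]}
    - {"fingers": -1,"delta_pos": [0,0,-0.95],"twist": [0,0,0]}

```text
time: 20.78
tcp_pos: [0.5089, -0.3051, 0.3462]
tool_rot: [0.034, 0.999, -0.003, 0.005]
wrist_force: [0.4, -0.0, -2.1]
finger_gap: 0.0258
gripper_force: 30.0
```

Request:
apply_moves:
  rows:
    - {"fingers": -1,"delta_pos": [0,0.15,0],"twist": [0,0,0]}
    - {"fingers": -1,"delta_pos": [0,0.4,0],"twist": [0,0,0]}
    - {"fingers": -1,"delta_pos": [0,0.7,0],"twist": [0,0,0]}
    - {"fingers": -1,"delta_pos": [-0.02,1,0],"twist": [0,0,0]}

```text
time: 21.12
tcp_pos: [0.5157, -0.1817, 0.3391]
tool_rot: [0.035, 0.999, 0.001, -0.001]
wrist_force: [0.7, 0.1, -2.6]
finger_gap: 0.0255
gripper_force: 30.0
```

Request:
apply_moves:
  rows:
    - {"fingers": -1,"delta_pos": [0,0.25,0],"twist": [0,0,0]}
    - {"fingers": -1,"delta_pos": [0,0.5,0],"twist": [0,0,0]}
    - {"fingers": -1,"delta_pos": [0,0.75,0],"twist": [0,0,0]}
    - {"fingers": -1,"delta_pos": [-0.02,1,0],"twist": [0,0,0]}

```text
time: 21.45
tcp_pos: [0.5259, -0.0615, 0.3393]
tool_rot: [0.034, 0.999, 0.001, -0.001]
wrist_force: [-0.4, -0.1, -2.9]
finger_gap: 0.026
gripper_force: 30.0
```

Request:
apply_moves:
  rows:
    - {"fingers": -1,"delta_pos": [0,0.25,0],"twist": [0,0,0]}
    - {"fingers": -1,"delta_pos": [0,0.5,0],"twist": [0,0,0]}
    - {"fingers": -1,"delta_pos": [0,0.75,0],"twist": [0,0,0]}
    - {"fingers": -1,"delta_pos": [-0.02,1,0],"twist": [0,0,0]}

```text
time: 21.78
tcp_pos: [0.5363, 0.0578, 0.3393]
tool_rot: [0.034, 0.999, 0.0, -0.001]
wrist_force: [0.8, -0.5, -2.7]
finger_gap: 0.0255
gripper_force: 30.0
```

Request:
apply_moves:
  rows:
    - {"fingers": -1,"delta_pos": [0,0.25,0],"twist": [0,0,0]}
    - {"fingers": -1,"delta_pos": [0,0.5,0],"twist": [0,0,0]}
    - {"fingers": -1,"delta_pos": [0,0.75,0],"twist": [0,0,0]}
    - {"fingers": -1,"delta_pos": [-0.02,1,0],"twist": [0,0,0.01]}
    - {"fingers": -1,"delta_pos": [-0.02,1,0],"twist": [0,0,0.01]}
    - {"fingers": -1,"delta_pos": [-0.02,1,0],"twist": [0,0,0.01]}

```text
time: 22.28
tcp_pos: [0.5472, 0.1769, 0.3391]
tool_rot: [0.063, 0.998, -0.0, -0.001]
wrist_force: [0.8, -0.1, -2.3]
finger_gap: 0.0257
gripper_force: 30.0
```

```bash
python3 - <<'E'
from h import *
from plant import manip
s=manip.state();rep(s);goto(s,[.5597,.3045,.335],82.5)
E
```

```text
t 22.28 tcp [0.5472 0.1769 0.3391] yhead 82.73 tilt [-0.002 -0.001] F [ 0.84 -0.07 -2.3 ] gap 0.0257 gf 30.0
dpos [0.031 1.068 0.034] twist [-0.0001 -0.0003  0.0006]
```

Request:
apply_moves:
  rows:
    - {"fingers": -1,"delta_pos": [0.03,0.25,0],"twist": [0,0,0.0006]}
    - {"fingers": -1,"delta_pos": [0.03,0.5,0],"twist": [0,0,0.0006]}
    - {"fingers": -1,"delta_pos": [0.03,0.75,0],"twist": [0,0,0.0006]}
    - {"fingers": -1,"delta_pos": [0.03,0.92,0],"twist": [0,0,0.0006]}
    - {"fingers": -1,"delta_pos": [0.03,1,0],"twist": [0,0,0.0006]}
    - {"fingers": -1,"delta_pos": [0.03,1,0],"twist": [0,0,0.0006]}
    - {"fingers": -1,"delta_pos": [0.03,1,0],"twist": [0,0,0.0006]}

```text
time: 22.87
tcp_pos: [0.5602, 0.2931, 0.3403]
tool_rot: [0.067, 0.998, -0.001, 0.0]
wrist_force: [-0.6, -0.1, -2.5]
finger_gap: 0.0257
gripper_force: 30.0
```

```bash
python3 - <<'E'
from h import *
from plant import manip
s=manip.state();rep(s);goto(s,[.5597,.3045,.28],82.5)
E
```

```text
t 22.87 tcp [0.5602 0.2931 0.3403] yhead 82.28 tilt [-0.    -0.002] F [-0.59 -0.07 -2.49] gap 0.0257 gf 30.0
dpos [0.017 0.094 0.502] twist [-0.0004  0.     -0.0006]
```

Request:
apply_moves:
  rows:
    - {"fingers": -1,"delta_pos": [0.015,0.09,0],"twist": [0,0,-0.0005]}
    - {"fingers": -1,"delta_pos": [0.015,0.09,0.15],"twist": [0,0,-0.0005]}
    - {"fingers": -1,"delta_pos": [0.015,0.09,0.33],"twist": [0,0,-0.0005]}
    - {"fingers": -1,"delta_pos": [0.015,0.09,0.33],"twist": [0,0,-0.0005]}
    - {"fingers": -1,"delta_pos": [0.015,0.09,0.33],"twist": [0,0,-0.0005]}

```text
time: 23.28
tcp_pos: [0.5597, 0.3042, 0.3007]
tool_rot: [0.066, 0.998, -0.001, -0.001]
wrist_force: [-0.8, -0.1, -2.8]
finger_gap: 0.0259
gripper_force: 30.0
```

```bash
python3 - <<'E'
from h import *
from plant import manip
s=manip.state();rep(s);goto(s,[.5597,.3045,.20],82.5)
p,d,l,m,z=podlook(manip,o=(.559,.301),yaw=-8,name="r1")
b=(d>0)&(abs(l)<40)&(abs(m)<60);sat=p.max(2).astype(int)-p.min(2)
k=b&(z>150)&(z<185)&(sat<15);print("hook",k.sum(),np.percentile(l[k],[3,97]),np.percentile(m[k],[3,97]))
k=b&(z>130)&(z<146)&(sat>40);print("posts",k.sum(),np.percentile(l[k],[3,97]),np.percentile(m[k],[3,97]))
cv2.imwrite("pics/r1c.png",cv2.resize(p[80:210,320:450],None,fx=4,fy=4,interpolation=cv2.INTER_CUBIC))
E
```

```text
t 23.28 tcp [0.5597 0.3042 0.3007] yhead 82.39 tilt [-0.002 -0.001] F [-0.75 -0.08 -2.77] gap 0.0259 gf 30.0
dpos [-0.001  0.004  0.839] twist [-0.0003 -0.0002 -0.0003]
hook 73 [-16.85012084  10.20451806] [-11.51560321  11.52520093]
posts 62 [-10.03491231  12.94002351] [-41.51594133  44.50768275]
```

Request:
apply_moves:
  rows:
    - {"fingers": -1,"delta_pos": [0,0.004,0.15],"twist": [0,0,0]}
    - {"fingers": -1,"delta_pos": [0,0.004,0.35],"twist": [0,0,0]}
    - {"fingers": -1,"delta_pos": [0,0.004,0.55],"twist": [0,0,0]}
    - {"fingers": -1,"delta_pos": [0,0.004,0.75],"twist": [0,0,0]}
    - {"fingers": -1,"delta_pos": [0,0.004,0.9],"twist": [0,0,0]}
    - {"fingers": -1,"delta_pos": [0,0.004,1],"twist": [0,0,0]}
    - {"fingers": -1,"delta_pos": [0,0.004,1],"twist": [0,0,0]}
    - {"fingers": -1,"delta_pos": [0,0.004,1],"twist": [0,0,0]}

```text
time: 24.0
tcp_pos: [0.5616, 0.3057, 0.1825]
tool_rot: [0.066, 0.998, 0.0, 0.001]
wrist_force: [-0.2, -0.5, -2.4]
finger_gap: 0.0259
gripper_force: 30.0
```

```bash
python3 - <<'E'
from h import *
from plant import manip
s=manip.state();rep(s);goto(s,[.5597,.3045,.1590],82.5)
E
```

```text
t 24.00 tcp [0.5616 0.3057 0.1825] yhead 82.43 tilt [0.003 0.   ] F [-0.16 -0.48 -2.39] gap 0.0259 gf 30.0
dpos [ 0.015 -0.012  0.196] twist [ 0.0001  0.0005 -0.0002]
```

Request:
apply_moves:
  rows:
    - {"fingers": -1,"delta_pos": [0.01,-0.008,0.06],"twist": [0,0,0]}
    - {"fingers": -1,"delta_pos": [0.01,-0.008,0.12],"twist": [0,0,0]}
    - {"fingers": -1,"delta_pos": [0.01,-0.008,0.16],"twist": [0,0,0]}
    - {"fingers": -1,"delta_pos": [0.01,-0.008,0.18],"twist": [0,0,0]}
    - {"fingers": -1,"delta_pos": [0.01,-0.008,0.19],"twist": [0,0,0]}
    - {"fingers": -1,"delta_pos": [0.01,-0.008,0.195],"twist": [0,0,0]}
    - {"fingers": -1,"delta_pos": [0.01,-0.008,0.195],"twist": [0,0,0]}

```text
time: 24.58
tcp_pos: [0.5593, 0.3048, 0.1588]
tool_rot: [0.066, 0.998, -0.0, 0.001]
wrist_force: [-0.9, -0.8, 0.7]
finger_gap: 0.0262
gripper_force: 30.0
```

```bash
python3 - <<'E'
from h import *
from plant import manip
s=manip.state();rep(s);goto(s,[.5597,.3045,.1588],82.5)
p,d=manip.snapshot("scene");print(np.round(manip.state()["wrist_force"],1));p,d,l,m,z=podlook(manip,o=(.559,.301),yaw=-8,name="r2");print(np.round(manip.state()["wrist_force"],1))
sat=p.max(2).astype(int)-p.min(2);k=(d>0)&(abs(l)<16)&(abs(m)<45)&(z>140)&(z<156)&(sat<18);print("bar top z",k.sum(),np.percentile(z[k],[10,50,90]))
p0,d0,K,T=load("scene0");
E
```

```text
t 24.58 tcp [0.5593 0.3048 0.1588] yhead 82.46 tilt [ 0.002 -0.   ] F [-0.94 -0.83  0.74] gap 0.0262 gf 30.0
dpos [-0.003 -0.002 -0.   ] twist [-0.      0.0003 -0.0001]
[-0.8 -0.1  1.2]
[-1.7 -0.7  1.9]
bar top z 77 [144.66951112 147.15223421 150.44501346]
```

The wrist force changed from -2.4 N to about +1 N, so the bar rests on the posts. Letting go.

Request:
apply_moves:
  rows:
    - {"fingers": 0,"delta_pos": [0,0,0],"twist": [0,0,0]}
    - {"fingers": 0.5,"delta_pos": [0,0,0],"twist": [0,0,0]}
    - {"fingers": 1,"delta_pos": [0,0,0],"twist": [0,0,0]}
    - {"fingers": 1,"delta_pos": [0,0,0],"twist": [0,0,0]}
    - {"fingers": 1,"delta_pos": [0,0,0],"twist": [0,0,0]}
    - {"fingers": 1,"delta_pos": [0,0,0],"twist": [0,0,0]}
    - {"fingers": 1,"delta_pos": [0,0,0],"twist": [0,0,0]}
    - {"fingers": 1,"delta_pos": [0,0,0],"twist": [0,0,0]}

```text
time: 25.35
tcp_pos: [0.5595, 0.3049, 0.1583]
tool_rot: [0.066, 0.998, -0.0, 0.001]
wrist_force: [-0.3, -0.1, -0.6]
finger_gap: 0.0709
gripper_force: 0.0
```

Request:
apply_moves:
  rows:
    - {"fingers": 1,"delta_pos": [0,0,0],"twist": [0,0,0]}
    - {"fingers": 1,"delta_pos": [0,0,0],"twist": [0,0,0]}
    - {"fingers": 1,"delta_pos": [0,0,0],"twist": [0,0,0]}
    - {"fingers": 1,"delta_pos": [0,0,0],"twist": [0,0,0]}

```text
time: 25.68
tcp_pos: [0.5595, 0.3049, 0.1583]
tool_rot: [0.066, 0.998, -0.0, 0.001]
wrist_force: [0.1, -0.1, -0.6]
finger_gap: 0.086
gripper_force: 0.0
```

Request:
apply_moves:
  rows:
    - {"fingers": 1,"delta_pos": [0,0,-0.1],"twist": [0,0,0]}
    - {"fingers": 1,"delta_pos": [0,0,-0.3],"twist": [0,0,0]}
    - {"fingers": 1,"delta_pos": [0,0,-0.55],"twist": [0,0,0]}
    - {"fingers": 1,"delta_pos": [0,0,-0.8],"twist": [0,0,0]}
    - {"fingers": 1,"delta_pos": [0,0,-1],"twist": [0,0,0]}
    - {"fingers": 1,"delta_pos": [0,0,-1],"twist": [0,0,0]}
    - {"fingers": 1,"delta_pos": [0,0,-1],"twist": [0,0,0]}

```text
time: 26.27
tcp_pos: [0.5602, 0.3053, 0.2812]
tool_rot: [0.066, 0.998, 0.001, 0.003]
wrist_force: [0.3, 0.1, -0.9]
finger_gap: 0.0869
gripper_force: 0.0
```

```bash
python3 - <<'E'
from h import *
from plant import manip
s=manip.state();rep(s)
p,d,l,m,z=podlook(manip,o=(.559,.301),yaw=-8,name="f1")
k=(d>0)&(abs(l)<40)&(abs(m)<25)&(z>190)&(z<205)&(p.max(2)<70);print("handle top z",k.sum(),np.median(z[k]),np.median(l[k]),np.median(m[k]))
cv2.imwrite("pics/f1x.png",p)
E
```

```text
t 26.27 tcp [0.5602 0.3053 0.2812] yhead 82.46 tilt [0.007 0.001] F [ 0.3   0.08 -0.91] gap 0.0869 gf 0.0
handle top z 123 196.56985099628642 0.5188704249345548 -2.523825731222068
```

View pics/f1x.png

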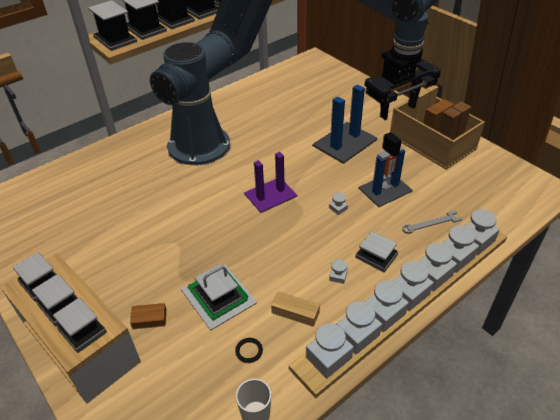

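The final view shows the scale upright on its small blue stand at (390,170) and the pod seated in the dock at (218,290). Everything else is where it was and the gripper is clear. Handing in.

```bash
python3 -c "
from plant import manip
print(manip.hand_in())"
```

```text
the job is handed in; nothing more can be done
None
```

The pod was weighed with about 6 mm of air under it for over 2.5 s and set flat in the dock by the scale alone; the scale is back upright on its small blue stand, and the job is handed in at about 26 s.

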